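# Refill the wax jar and hang up the tampers

### The job

Refill the wax jar: empty every wax lump from the open-fronted pan through the funnel into the jar, and put the pan back down on the bench. Then tidy the tampers away: hang each one in a ring of its own on the rack, handle down through the ring, so that it hangs upright with its head resting on the ring. Leave the timer and the slide box where they are.

Things in the scene. Friction and masses are not known exactly. Their poses are not given: they have to be found in the camera images.
- tamper_1 (a point): centre of a tamper's head: a 36 mm steel cube with a black round handle (14 mm, rounded end) that runs 120 mm from the head's face along this point's -x, ending 138 mm from this point. y, z: square to the four side faces; grip any opposite pair. 0.16 kg, nearly all in the head: it lies on a side of its head, handle level, 18 mm up. Two or three are present.
- tamper_2 (a point): centre of a tamper's head: a 36 mm steel cube with a black round handle (14 mm, rounded end) that runs 120 mm from the head's face along this point's -x, ending 138 mm from this point. y, z: square to the four side faces; grip any opposite pair. 0.16 kg, nearly all in the head: it lies on a side of its head, handle level, 18 mm up. Two or three are present.
- tamper_3 (a point): centre of a tamper's head: a 36 mm steel cube with a black round handle (14 mm, rounded end) that runs 120 mm from the head's face along this point's -x, ending 138 mm from this point. y, z: square to the four side faces; grip any opposite pair. 0.16 kg, nearly all in the head: it lies on a side of its head, handle level, 18 mm up. Two or three are present.
- tool1: the tamper of point tamper_1 as a whole; same axes, origin on its head 18 mm from the head's centre, along -z
- tool2: the tamper of point tamper_2 as a whole; same axes, origin on its head 18 mm from the head's centre, along -z
- tool3: the tamper of point tamper_3 as a whole; same axes, origin on its head 18 mm from the head's centre, along -z
- ring_1 (a point): centre of a steel ring of the fixed grey rack, at its top face, 155 mm above the bench: hole 28 mm, outside 42 mm, 8 mm thick, axis vertical (z). Three equal rings in a row along the rack's y, 100 mm apart; bar and posts stand 48 mm behind them (+x). Open below for 145 mm. A hung tamper's head centre is 18 mm above this point.
- ring_2 (a point): centre of a steel ring of the fixed grey rack, at its top face, 155 mm above the bench: hole 28 mm, outside 42 mm, 8 mm thick, axis vertical (z). Three equal rings in a row along the rack's y, 100 mm apart; bar and posts stand 48 mm behind them (+x). Open below for 145 mm. A hung tamper's head centre is 18 mm above this point.
- ring_3 (a point): centre of a steel ring of the fixed grey rack, at its top face, 155 mm above the bench: hole 28 mm, outside 42 mm, 8 mm thick, axis vertical (z). Three equal rings in a row along the rack's y, 100 mm apart; bar and posts stand 48 mm behind them (+x). Open below for 145 mm. A hung tamper's head centre is 18 mm above this point.
- funnel_mouth (a point): centre of the rim of the steel funnel that is fixed in the mouth of the clear jar: rim 162 mm above the bench, 134 mm inside diameter, walls slope inwards to a neck of 59 mm bore; slick coating. z is up.
- jar_floor (a point): centre of the inside floor of the fixed clear jar under the funnel, 11 mm above the bench; the jar is 66 mm wide inside and 99 mm deep, 72 mm outside, on a 105 mm square grey foot 8 mm high
- pan_tab (a point): grip point in the pan's upright black tab (14 mm thick in y, 34 mm long in x, top 66 mm up), 48 mm above the pan's underside. Aluminium pan 110x64 mm (58 inside), floor 4 mm, side and back walls 29 mm high, front open; slick inside: lumps slide at 13 to 20 degrees. -x points to the open front lip, which is 126 mm from here along -x and 44 mm lower; z up. 0.15 kg.
- pan_lip (a point): middle of the open front edge of the pan, on its floor's upper face, 4 mm above the pan's underside; axes as the pan_tab point
- lump_1 (a point): centre of a white wax lump, a rounded block of 25 x 22 x 18 mm (x, y, z), 14 g; it starts lying in the pan. Three to five lumps are present.
- lump_2 (a point): centre of a white wax lump, a rounded block of 25 x 22 x 18 mm (x, y, z), 14 g; it starts lying in the pan. Three to five lumps are present.
- lump_3 (a point): centre of a white wax lump, a rounded block of 25 x 22 x 18 mm (x, y, z), 14 g; it starts lying in the pan. Three to five lumps are present.
- lump_4 (a point): centre of a white wax lump, a rounded block of 25 x 22 x 18 mm (x, y, z), 14 g; it starts lying in the pan. Three to five lumps are present.
- lump_5 (a point): centre of a white wax lump, a rounded block of 25 x 22 x 18 mm (x, y, z), 14 g; it starts lying in the pan. Three to five lumps are present.
- clock: lab timer, 67x67x19 mm, lying on the bench; origin at the centre of its underside; to be left alone
- slides: blue slide box, 43x98x84 mm, standing on the bench; origin at the centre of its underside; to be left alone
Not all that is in view belongs to the job. Leave any red look-alike of the tool1 alone.

How it is judged (in metres and radians):
On the way, in this order (a step that is already met when the one before it is completed fails the run):
1. every wax lump is in the jar (horizontal distance between each of lump_1, lump_2, lump_3, lump_4, lump_5 and jar_floor below 0.034 m and z of each of lump_1, lump_2, lump_3, lump_4, lump_5 in the frame of jar_floor below 0.095 m), for 0.2 s.
2. every tamper hangs upright in a ring, head on the ring (((horizontal distance between tamper_1 and ring_1 below 0.013 m and z of tamper_1 in the frame of ring_1 between 0.012 and 0.025 m) or (horizontal distance between tamper_1 and ring_2 below 0.013 m and z of tamper_1 in the frame of ring_2 between 0.012 and 0.025 m) or (horizontal distance between tamper_1 and ring_3 below 0.013 m and z of tamper_1 in the frame of ring_3 between 0.012 and 0.025 m)) and angle between each of tamper_1, tamper_2, tamper_3's own x axis and vertical below 0.15 rad and linear speed of each of tool1, tool2, tool3 below 0.03 m/s and ((horizontal distance between tamper_2 and ring_1 below 0.013 m and z of tamper_2 in the frame of ring_1 between 0.012 and 0.025 m) or (horizontal distance between tamper_2 and ring_2 below 0.013 m and z of tamper_2 in the frame of ring_2 between 0.012 and 0.025 m) or (horizontal distance between tamper_2 and ring_3 below 0.013 m and z of tamper_2 in the frame of ring_3 between 0.012 and 0.025 m)) and ((horizontal distance between tamper_3 and ring_1 below 0.013 m and z of tamper_3 in the frame of ring_1 between 0.012 and 0.025 m) or (horizontal distance between tamper_3 and ring_2 below 0.013 m and z of tamper_3 in the frame of ring_2 between 0.012 and 0.025 m) or (horizontal distance between tamper_3 and ring_3 below 0.013 m and z of tamper_3 in the frame of ring_3 between 0.012 and 0.025 m))), for 0.2 s.
At the end, for the whole second after the job is handed in: Every lump present lies in the jar (below its mouth); every tamper present hangs in a ring: head centre within 13 mm of the ring's axis and 12 to 25 mm above its top face, within 0.15 rad of upright, at rest; the pan is down on the bench (tab point and lip below 90 mm) (all of step 1 and all of step 2 and height (world z) of pan_tab between -0.02 and 0.09 m and height (world z) of pan_lip below 0.09 m); the robot touches nothing.
It fails at once if the timer is shoved more than 30 mm (distance of clock from where it was at the start of the episode above 0.03 m).
It fails at once if the slide box is shoved more than 30 mm (distance of slides from where it was at the start of the episode above 0.03 m).
Of tool1, tool2, tool3 only 2 to 3 are there at a start; the rules pass over those that are not, and their reading is None.
Of lump1, lump2, lump3, lump4, lump5 only 3 to 5 are there at a start; the rules pass over those that are not, and their reading is None.
At some moment in a run one of tool1, tool2, tool3 may be knocked a few centimetres aside while the robot is not near it.
It also fails if it takes over 210 s, if anything falls off the work surface, if the arm or the gripper's body presses on something with over 40 N, if the wrist force passes 120 N, or if a joint passes its speed limit or range.

### The arm

A 6-joint arm with a two-finger parallel gripper is mounted at the origin on a cart in front of the work surface, level with it; the furniture and walls round the work are solid. World frame = base frame: x ahead of the robot, y to its left, z up, the work surface at z = 0. Lengths are in m, angles in degrees, forces in N, time in s.
With the tool pointing down it reaches from about 0.375 to 0.9 m from the base axis. Payload 3.1 kg.
Tool frame: the origin (TCP) lies on the centre line of the jaws, within the pads' length; the fingertips stand 14 mm ahead of it and the grasp point (between the pads) lies 5 mm behind it (bot.tips_ahead is the distance from the TCP to the fingertips, in m); z points along the fingers, y is the line along which they close (so a half turn about z gives the same grasp; the last joint's range is limited). The gripper opens to 87 mm and grips with 3 to 60 N. Pads are 19 mm wide; open, the fingers measure 117 mm over their backs; the gripper's body (75 mm by 190 mm) begins 51 mm behind the grasp point.
Start: joints at [64.887, 30.224, 82.088, -0, 67.689, -10.227], TCP at [0.161, 0.604, 0.237] pointing down, gripper open.
Joint ranges: [-176.69, 176.69], [-43.24, 126.21], [12.49, 139.97], [-82, 262], [0, 151.66], [-163.58, 163.58]. Speed limits (degrees/s): [159.86, 159.86, 180, 180, 180, 180].

### API

Orientations are given as a 3x3 rotation matrix whose columns are the frame's x, y, z axes.
In Python, from rig import bot gives the robot as it stands.
- The arm moves only by the tool play_rows, never from a script. Its argument "moves" is a list that holds one entry, the list of rows, each a list of 6 numbers: the shift along the tool's x, y, z in mm, then the turn, a rotation vector about the tool's x, y, z in rad. A call has 1 to 5 rows; each row shifts and turns the commanded pose from where the row before left it, along the tool's axes as they then stand; what a row does not reach is not made up. A row lasts 1/10 s, in which the tool goes at most 50 mm and 8.59 degrees, less where a joint would pass 70% of its speed; a pose out of reach is approached as far as the arm can. A call with a gripper value outside its range is refused whole. "fingers" is the opening, from -1 (shut) to 1 (fully open), set as the call begins (left out, the last holds). The fingers move at their own pace and stop on an object; the grip force is fixed at half the most. Time passes only in rows, so rows that do not move let the fingers close. It gives the time, the measured TCP pose, the force, the opening and the grip force at its end, in the units of the state.
- bot.read_state(): the state, without advancing time (a new reading comes with each control period).
- bot.capture(name): name is "side" or "top" or "wrist"; returns a dict with "image" (420x560x3 uint8, blue, green, red), "fx", "fy", "cx", "cy" (pixels), "distortion" ([k1, k2, p1, p2, k3] as OpenCV has them; the pictures are not rectified), "R" (3x3) and "t" (3): a world point X has camera coordinates R X + t. Camera axes: x right, y down, z forward; pixel columns grow to the right and rows downward; lengths in m; the calibration is good to about 2 mm. A picture is of the moment at which its call begins. There is no depth.
- bot.hand_in(): hands the job in; it is judged then, once.
Trained networks look in a picture, given as the dict that the camera call returned (one of the last four; its "shot" number tells which), for a name from the list of things; names that differ only in an ending like _2 or _b are one class to them, and where a whole thing is asked for, a point or a joint stands for the part that bears it (a point fixed in the world has none). Each returns a list of dicts, best first, with "confidence" (0 to 1); they miss things now and then, are a little off and sometimes report something else, mostly with a low value. They report only what shows in the picture. A call takes as long as a camera call. They do not tell look-alikes from the thing itself.
- bot.search_frame(picture, query): "centre" ([column, row] in pixels, amid what is visible of it).
- bot.silhouettes(picture, query): "pixels" (420x560 bool, what is visible of it) and "centre" ([column, row] in pixels, amid what is visible of it).
- bot.pinpoint(picture, query): "centre" ([column, row] in pixels: a listed point, or the origin of a listed thing).
The state is a dict: "time_s": time; "joint_positions": joint angles; "qvel": joint speeds; "tau": joint torques, N m; "position": TCP position; "tcp_rot": TCP orientation; "force": force on the tool from outside, world axes, zero at the start; "moment": the same for the moment, N m; "opening": opening from 0.0 (shut) to 1.0 (fully open); "grasp_force": force on a finger pad.
Only numpy, scipy, OpenCV 4.12 (cv2) and the standard library are available. Lean on these libraries where they do the work, as an engineer would, in place of code of your own. Each camera call takes 0.05 s, during which the arm holds its last target. There are 200 camera calls.

## Working session

There is one attempt and no reset: what is moved stays moved. The work goes in short steps, Python scripts to look and compute and a tool call to move; the robot and the scene stay as the last step left them, time stands still between calls to the robot, and variables do not carry over. Pictures are saved under pics/ and viewed, at most 14 in all, crops included, and the job is handed in when it is done.

Besides the shell and the picture viewer there is one more tool, called after "Emit:" as a command line: name --argument value ..., lists and objects as JSON in quotes. play_rows: Moves the arm, as the interface text tells. Its arguments: {"type":"object","properties":{"moves":{"type":"array","items":{"type":"array","items":{"type":"array","items":{"type":"number"}}}},"fingers":{"type":"number"}},"required":["moves"]}

```bash
ls; mkdir -p pics; cat > h.py <<'E'
import numpy as np, cv2
from rig import bot
def K(c): return np.array([[c["fx"],0,c["cx"]],[0,c["fy"],c["cy"]],[0,0,1.]])
def ray(c,p):
    u=cv2.undistortPoints(np.array([[p]],float),K(c),np.array(c["distortion"],float))[0,0]
    R=np.array(c["R"]);t=np.array(c["t"]); o=-R.T@t; d=R.T@np.array([u[0],u[1],1]); return o,d/np.linalg.norm(d)
def atz(c,p,z):
    o,d=ray(c,p); return o+d*(z-o[2])/d[2]
def proj(c,X):
    R=np.array(c["R"]);t=np.array(c["t"],float)
    return cv2.projectPoints(np.array(X,float).reshape(-1,1,3),cv2.Rodrigues(R)[0],t,K(c),np.array(c["distortion"],float))[0][:,0]
def tri(a,p,b,q):
    o1,d1=ray(a,p);o2,d2=ray(b,q)
    s=np.linalg.lstsq(np.c_[d1,-d2],o2-o1,rcond=None)[0]
    x,y=o1+s[0]*d1,o2+s[1]*d2
    return (x+y)/2,np.linalg.norm(x-y)
E
python3 - <<'E'
from h import *
np.set_printoptions(precision=3,suppress=True)
S={n:bot.capture(n) for n in ("top","side","wrist")}
for n in S: cv2.imwrite(f"pics/a_{n}.png",S[n]["image"]); print(n,-np.array(S[n]["R"]).T@np.array(S[n]["t"]))
Z=dict(tamper_1=.018,ring_1=.155,funnel_mouth=.162,jar_floor=.011,pan_tab=.048,pan_lip=.004,lump_1=.013,clock=0,slides=0)
for q,z in Z.items():
  for n in ("top","side"):
    for r in bot.pinpoint(S[n],q): 
        if r["confidence"]>.2: print(q,n,np.array(r["centre"]).round(),round(r["confidence"],2),atz(S[n],r["centre"],z))
E
```

```text
pics
top [ 0.387 -0.045  1.094]
side [0.676 0.847 0.848]
wrist [0.087 0.623 0.383]
tamper_1 top [238. 263.] 0.91 [0.431 0.077 0.018]
tamper_1 top [316. 267.] 0.89 [ 0.423 -0.124  0.018]
tamper_1 top [163. 252.] 0.71 [0.457 0.274 0.018]
tamper_1 side [318. 261.] 0.88 [0.425 0.081 0.018]
tamper_1 side [301. 221.] 0.56 [ 0.436 -0.104  0.018]
ring_1 top [143. 167.] 0.86 [0.648 0.289 0.155]
ring_1 top [226. 177.] 0.7 [0.624 0.094 0.155]
ring_1 top [187. 173.] 0.68 [0.633 0.186 0.155]
ring_1 side [246. 294.] 0.95 [0.652 0.286 0.155]
ring_1 side [247. 262.] 0.81 [0.64  0.188 0.155]
ring_1 side [252. 236.] 0.71 [0.619 0.093 0.155]
funnel_mouth top [303. 173.] 0.9 [ 0.632 -0.083  0.162]
funnel_mouth side [244. 192.] 0.91 [ 0.621 -0.099  0.162]
jar_floor top [301. 188.] 0.88 [ 0.631 -0.085  0.011]
jar_floor top [398. 274.] 0.51 [ 0.406 -0.336  0.011]
jar_floor side [245. 232.] 0.97 [ 0.628 -0.085  0.011]
pan_tab top [401. 224.] 0.6 [ 0.532 -0.338  0.048]
pan_tab side [265. 181.] 0.67 [ 0.53  -0.312  0.048]
pan_lip top [396. 276.] 0.62 [ 0.402 -0.331  0.004]
pan_lip side [296. 183.] 0.86 [ 0.406 -0.346  0.004]
lump_1 top [401. 247.] 0.58 [ 0.477 -0.344  0.013]
lump_1 top [400. 238.] 0.48 [ 0.499 -0.343  0.013]
lump_1 top [392. 265.] 0.43 [ 0.43  -0.32   0.013]
lump_1 top [405. 264.] 0.41 [ 0.433 -0.354  0.013]
lump_1 top [303. 171.] 0.38 [ 0.678 -0.091  0.013]
lump_1 side [289. 180.] 0.48 [ 0.433 -0.354  0.013]
lump_1 side [280. 182.] 0.45 [ 0.469 -0.35   0.013]
lump_1 side [273. 180.] 0.42 [ 0.492 -0.367  0.013]
clock top [363. 182.] 0.71 [ 0.652 -0.253  0.   ]
clock top [394. 264.] 0.66 [ 0.433 -0.33   0.   ]
slides top [413. 176.] 0.6 [ 0.67  -0.387  0.   ]
slides top [236. 264.] 0.34 [0.429 0.085 0.   ]
slides side [223. 181.] 0.68 [ 0.684 -0.404  0.   ]
```

```bash
python3 - <<'E'
import cv2
a=cv2.imread("pics/a_top.png"); 
cv2.imwrite("pics/b_top.png",cv2.resize(a[110:330,110:470],None,fx=2.2,fy=2.2,interpolation=cv2.INTER_CUBIC))
E
```

```text
(no output)
```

View pics/b_top.png

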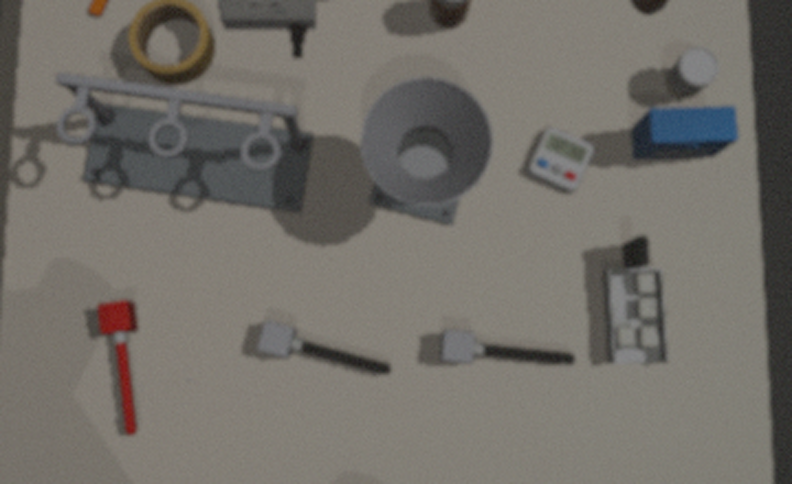

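View pics/a_side.png

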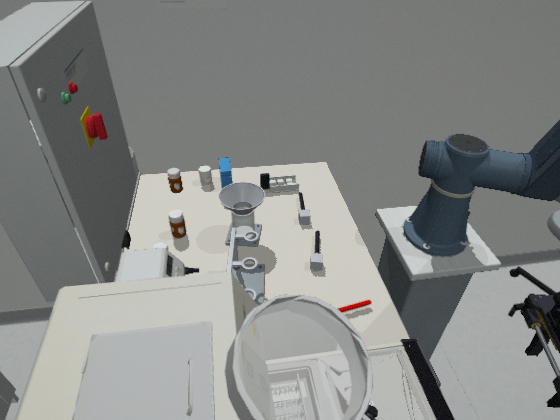

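Candidates in the top view: the steel tampers at (238,263) and (316,267), and the red look-alike at (163,252), which I leave alone. The pan's tab is at (401,224), its lip at (396,276), and it holds about four lumps. The rack rings are at (143,167), (187,173) and (226,177), and the funnel is at (303,173). The side view agrees. I'll go to the pan first and take the close crop there.

```bash
cat >> h.py <<'E'
from scipy.spatial.transform import Rotation as Ro
np.set_printoptions(precision=3,suppress=True)
def st():
    s=bot.read_state(); return np.array(s["position"]),np.array(s["tcp_rot"]),s
def show():
    p,R,s=st(); print("t",s["time_s"],"p",p,"j",np.array(s["joint_positions"]).round(1),"f",np.array(s["force"]).round(1),"op",s["opening"],"g",s["grasp_force"]); print(R)
def delta(P,R2=None,p=None,R=None):
    "one-shot shift (mm) in tool axes and rotvec"
    p0,R0,_=st(); p=p0 if p is None else p; R=R0 if R is None else R
    d=R.T@(np.array(P)-p)*1000; w=np.zeros(3) if R2 is None else Ro.from_matrix(R.T@R2).as_rotvec()
    print("shift",d.round(1),"rot",w.round(3),"deg",np.degrees(np.linalg.norm(w)).round(1)); return d,w
E
python3 - <<'E'
from h import *
show()
delta([.45,.25,.33]); delta([.48,-.33,.33],p=np.array([.45,.25,.33]))
E
```

```text
t 1.05 p [0.161 0.604 0.237] j [ 64.9  30.2  82.1   0.   67.7 -10.2] f [-0.1 -0.  -0.6] op 1.0054371553368315 g 0.0
[[-0.966  0.257  0.   ]
 [ 0.257  0.966  0.   ]
 [ 0.     0.    -1.   ]]
shift [-370.7 -267.8  -93.5] rot [0. 0. 0.] deg 0.0
shift [-178.  -552.8   -0. ] rot [0. 0. 0.] deg 0.0
```

Emit:
play_rows --moves '[[[-37,-27,-9,0,0,0],[-37,-27,-9,0,0,0],[-37,-27,-9,0,0,0],[-37,-27,-9,0,0,0],[-37,-27,-9,0,0,0]]]' --fingers 1

```text
time_s: 1.55
position: [0.3055, 0.4246, 0.2821]
tcp_rot: [[-0.967, 0.256, 0.0], [0.256, 0.967, 0.0], [-0.0, 0.0, -1.0]]
force: [0.9, -0.1, 0.4]
opening: 0.998
grasp_force: 0.0
```

Emit:
play_rows --moves '[[[-37,-27,-9,0,0,0],[-37,-27,-9,0,0,0],[-37,-27,-9,0,0,0],[-37,-27,-9,0,0,0],[-37,-27,-9,0,0,0]]]'

```text
time_s: 2.05
position: [0.4497, 0.2464, 0.3272]
tcp_rot: [[-0.966, 0.257, 0.001], [0.257, 0.966, 0.0], [-0.001, 0.001, -1.0]]
force: [1.1, 0.1, 0.0]
opening: 1.002
grasp_force: 0.0
```

Emit:
play_rows --moves '[[[-12,-37,0,0,0,0],[-12,-37,0,0,0,0],[-12,-37,0,0,0,0],[-12,-37,0,0,0,0],[-12,-37,0,0,0,0]]]'

```text
time_s: 2.55
position: [0.4591, 0.0523, 0.3268]
tcp_rot: [[-0.966, 0.257, 0.001], [0.257, 0.966, -0.0], [-0.001, 0.0, -1.0]]
force: [0.0, -0.1, 0.1]
opening: 1.003
grasp_force: 0.0
```

Emit:
play_rows --moves '[[[-12,-37,0,0,0,0],[-12,-37,0,0,0,0],[-12,-37,0,0,0,0],[-12,-37,0,0,0,0],[-12,-37,0,0,0,0]]]'

```text
time_s: 3.05
position: [0.4695, -0.142, 0.3268]
tcp_rot: [[-0.966, 0.257, 0.001], [0.257, 0.966, -0.0], [-0.001, 0.0, -1.0]]
force: [1.4, 0.2, 1.1]
opening: 0.998
grasp_force: 0.0
```

Emit:
play_rows --moves '[[[-12,-37,0,0,0,0],[-12,-37,0,0,0,0],[-12,-37,0,0,0,0],[-12,-37,0,0,0,0],[-12,-37,0,0,0,0]]]'

```text
time_s: 3.55
position: [0.48, -0.3362, 0.3266]
tcp_rot: [[-0.966, 0.257, 0.0], [0.257, 0.966, -0.0], [-0.0, 0.0, -1.0]]
force: [0.4, 0.4, 0.1]
opening: 0.992
grasp_force: 0.0
```

Emit:
play_rows --moves '[[[0,0,0,0,0,0.148],[0,0,0,0,0,0.148],[0,0,0,0,0,0.148],[0,0,0,0,0,0.148],[0,0,0,0,0,0.148]]]'

```text
time_s: 4.05
position: [0.48, -0.3346, 0.3265]
tcp_rot: [[-0.535, 0.845, -0.0], [0.845, 0.535, 0.0], [0.0, -0.0, -1.0]]
force: [-0.5, -0.8, -0.0]
opening: 0.999
grasp_force: 0.0
```

Emit:
play_rows --moves '[[[0,0,0,0,0,0.148],[0,0,0,0,0,0.148],[0,0,0,0,0,0.148],[0,0,0,0,0,0.148],[0,0,0,0,0,0.148]]]'

```text
time_s: 4.55
position: [0.4801, -0.3345, 0.3265]
tcp_rot: [[0.174, 0.985, -0.0], [0.985, -0.174, 0.0], [0.0, -0.0, -1.0]]
force: [0.1, 0.5, 0.6]
opening: 0.997
grasp_force: 0.0
```

Emit:
play_rows --moves '[[[0,0,0,0,0,0.148],[0,0,0,0,0,0.148],[0,0,0,0,0,0.148],[0,0,0,0,0,0.148],[0,0,0,0,0,0.148]]]'

```text
time_s: 5.05
position: [0.4801, -0.3345, 0.3266]
tcp_rot: [[0.793, 0.61, -0.0], [0.61, -0.793, 0.0], [0.0, -0.0, -1.0]]
force: [-0.9, 0.1, -0.8]
opening: 1.0
grasp_force: 0.0
```

Emit:
play_rows --moves '[[[0,0,0,0,0,0.132],[0,0,0,0,0,0.132],[0,0,0,0,0,0.132],[0,0,0,0,0,0.132],[0,0,0,0,0,0.132]]]'

```text
time_s: 5.55
position: [0.4801, -0.3345, 0.3266]
tcp_rot: [[1.0, -0.004, -0.0], [-0.004, -1.0, 0.0], [-0.0, -0.0, -1.0]]
force: [0.6, -1.1, -0.2]
opening: 1.002
grasp_force: 0.0
```

```bash
python3 - <<'E'
from h import *
show()
w=bot.capture("wrist"); t=bot.capture("top"); cv2.imwrite("pics/c_wrist.png",w["image"]); print("cam",-np.array(w["R"]).T@np.array(w["t"]))
for q,z in dict(pan_tab=.066,pan_lip=.004,lump_1=.013,tamper_1=.018).items():
    for n,c in (("w",w),("t",t)):
        for r in bot.pinpoint(c,q):
            if r["confidence"]>.2: print(q,n,np.array(r["centre"]).round(),round(r["confidence"],2),atz(c,r["centre"],z),atz(c,r["centre"],.048) if q=="pan_tab" else "")
E
```

```text
t 5.55 p [ 0.48  -0.335  0.327] j [-45.8  22.   81.4  -0.   76.6  44.4] f [ 0.6 -1.1 -0.2] op 1.002153780286313 g 0.0
[[ 1.    -0.004 -0.   ]
 [-0.004 -1.     0.   ]
 [-0.    -0.    -1.   ]]
cam [ 0.556 -0.335  0.474]
pan_tab w [282. 129.] 0.91 [ 0.536 -0.335  0.066] [ 0.535 -0.335  0.048]
pan_tab w [330.   8.] 0.65 [ 0.659 -0.386  0.066] [ 0.664 -0.388  0.048]
pan_tab t [365. 182.] 0.53 [ 0.636 -0.245  0.066] [ 0.641 -0.249  0.048]
pan_lip w [287. 224.] 0.8 [ 0.406 -0.343  0.004] 
pan_lip t [398. 274.] 0.6 [ 0.408 -0.339  0.004] 
pan_lip t [400. 240.] 0.58 [ 0.495 -0.346  0.004] 
pan_lip t [405. 262.] 0.55 [ 0.437 -0.356  0.004] 
lump_1 w [294. 183.] 0.91 [ 0.464 -0.352  0.013] 
lump_1 w [294. 206.] 0.8 [ 0.433 -0.351  0.013] 
lump_1 w [279. 205.] 0.79 [ 0.434 -0.332  0.013] 
lump_1 w [293. 156.] 0.51 [ 0.499 -0.35   0.013] 
lump_1 t [403. 249.] 0.56 [ 0.47  -0.351  0.013] 
lump_1 t [392. 266.] 0.54 [ 0.428 -0.321  0.013] 
lump_1 t [405. 262.] 0.48 [ 0.437 -0.353  0.013] 
tamper_1 w [128. 216.] 0.68 [ 0.422 -0.129  0.018] 
tamper_1 t [237. 265.] 0.78 [0.427 0.079 0.018] 
tamper_1 t [162. 252.] 0.66 [0.457 0.275 0.018] 
tamper_1 t [399. 249.] 0.59 [ 0.47  -0.338  0.018]
```

View pics/c_wrist.png

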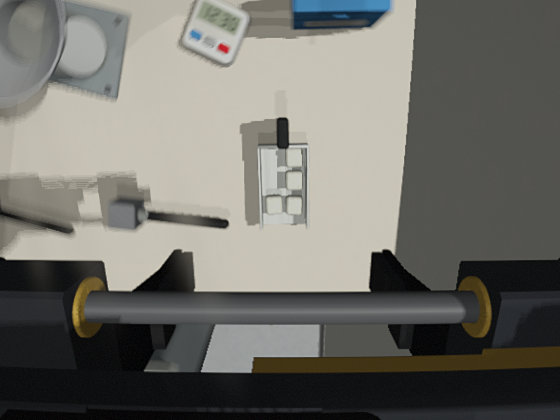

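The wrist view shows the pan's tab at (282,129) and its lip at (287,224). There are four lumps at (293,156), (294,183), (279,205) and (294,206). The steel tamper head is at (128,216). The tab is at (0.535,-0.335) and the pan's yaw is about 3.5°.

Emit:
play_rows --moves '[[[11,0,0,0,0,-0.013],[11,0,0,0,0,-0.013],[11,0,0,0,0,-0.013],[11,0,0,0,0,-0.013],[11,0,0,0,0,-0.013]]]'

```text
time_s: 6.55
position: [0.5364, -0.3329, 0.3264]
tcp_rot: [[0.998, 0.068, 0.0], [0.068, -0.998, 0.0], [0.0, -0.0, -1.0]]
force: [-0.1, 0.5, -0.3]
opening: 1.003
grasp_force: 0.0
```

Emit:
play_rows --moves '[[[0,0,38,0,0,0],[0,0,38,0,0,0],[0,0,38,0,0,0],[0,0,38,0,0,0],[0,0,38,0,0,0]]]'

```text
time_s: 7.05
position: [0.536, -0.333, 0.1351]
tcp_rot: [[0.998, 0.068, 0.001], [0.068, -0.998, -0.001], [0.001, 0.001, -1.0]]
force: [1.5, -0.4, -0.1]
opening: 0.999
grasp_force: 0.0
```

Emit:
play_rows --moves '[[[0,0,18,0,0,0],[0,0,18,0,0,0],[0,0,18,0,0,0],[0,0,18,0,0,0],[0,0,18,0,0,0]]]'

```text
time_s: 7.55
position: [0.536, -0.3331, 0.0455]
tcp_rot: [[0.998, 0.068, 0.0], [0.068, -0.998, -0.0], [0.0, 0.0, -1.0]]
force: [-0.2, 0.6, -0.9]
opening: 0.999
grasp_force: 0.0
```

Emit:
play_rows --moves '[[[0,0,0,0,0,0],[0,0,0,0,0,0],[0,0,0,0,0,0],[0,0,0,0,0,0],[0,0,0,0,0,0]]]' --fingers -1

```text
time_s: 8.05
position: [0.5356, -0.3335, 0.0475]
tcp_rot: [[0.998, 0.067, 0.001], [0.067, -0.998, -0.001], [0.001, 0.001, -1.0]]
force: [-0.4, 1.3, -0.2]
opening: 0.632
grasp_force: 0.0
```

Emit:
play_rows --moves '[[[0,0,0,0,0,0],[0,0,0,0,0,0],[0,0,0,0,0,0],[0,0,0,0,0,0],[0,0,0,0,0,0]]]'

```text
time_s: 8.55
position: [0.5351, -0.3331, 0.0465]
tcp_rot: [[0.998, 0.067, 0.0], [0.067, -0.998, -0.0], [0.0, 0.0, -1.0]]
force: [0.8, -0.0, -0.0]
opening: 0.173
grasp_force: 0.1
```

```bash
python3 - <<'E'
from h import *
show()
w=bot.capture("wrist"); cv2.imwrite("pics/d_wrist.png",w["image"])
for q,z in dict(ring_1=.155,funnel_mouth=.162,jar_floor=.011,lump_1=.013,pan_lip=.004).items():
  for n in ("top","side"):
    c=bot.capture(n)
    for r in bot.pinpoint(c,q):
      if r["confidence"]>.3: print(q,n,np.array(r["centre"]).round(),round(r["confidence"],2),atz(c,r["centre"],z))
E
```

```text
t 8.55 p [ 0.535 -0.333  0.047] j [-42.   44.9  88.6  -0.   46.4  44.1] f [ 0.8 -0.  -0. ] op 0.173122424728659 g 0.14166004449180036
[[ 0.998  0.067  0.   ]
 [ 0.067 -0.998 -0.   ]
 [ 0.     0.    -1.   ]]
ring_1 top [225. 180.] 0.96 [0.617 0.096 0.155]
ring_1 top [143. 167.] 0.83 [0.647 0.289 0.155]
ring_1 top [186. 173.] 0.61 [0.632 0.188 0.155]
ring_1 top [236. 264.] 0.61 [0.424 0.066 0.155]
ring_1 side [249. 295.] 0.84 [0.646 0.289 0.155]
ring_1 side [252. 234.] 0.78 [0.617 0.089 0.155]
ring_1 side [288. 180.] 0.43 [ 0.478 -0.153  0.155]
funnel_mouth top [304. 170.] 0.59 [ 0.639 -0.086  0.162]
funnel_mouth side [244. 193.] 0.63 [ 0.622 -0.092  0.162]
jar_floor top [302. 187.] 0.97 [ 0.635 -0.087  0.011]
jar_floor side [246. 231.] 0.96 [ 0.623 -0.09   0.011]
jar_floor side [266. 181.] 0.43 [ 0.522 -0.366  0.011]
lump_1 side [274. 182.] 0.5 [ 0.491 -0.348  0.013]
lump_1 side [288. 183.] 0.4 [ 0.438 -0.337  0.013]
pan_lip side [296. 182.] 0.59 [ 0.407 -0.353  0.004]
pan_lip side [243. 230.] 0.48 [ 0.631 -0.101  0.004]
```

View pics/d_wrist.png

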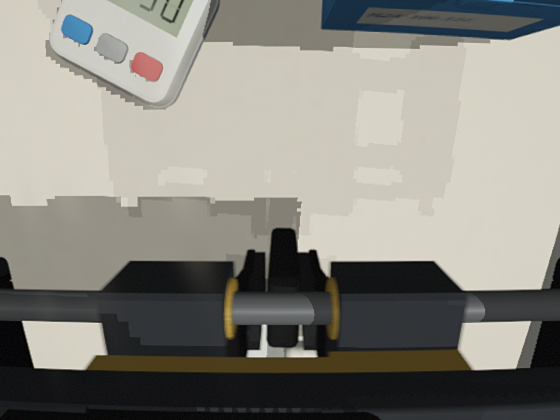

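Emit:
play_rows --moves '[[[0,0,0,0,0,0],[0,0,0,0,0,0],[0,0,0,0,0,0],[0,0,0,0,0,0],[0,0,0,0,0,0]]]' --fingers -1

```text
time_s: 10.1
position: [0.5351, -0.3331, 0.0465]
tcp_rot: [[0.998, 0.067, 0.0], [0.067, -0.998, -0.0], [0.0, 0.0, -1.0]]
force: [0.1, -0.8, -0.9]
opening: 0.158
grasp_force: 29.9
```

Emit:
play_rows --moves '[[[0,0,-6,0,0,0],[0,0,-10,0,0,0],[0,0,-14,0,-0.05,0],[0,0,-15,0,-0.05,0],[0,0,-15,0,-0.05,0]]]'

```text
time_s: 10.6
position: [0.5372, -0.3329, 0.1079]
tcp_rot: [[0.986, 0.066, -0.151], [0.065, -0.998, -0.01], [-0.151, 0.0, -0.989]]
force: [0.6, 0.3, -2.2]
opening: 0.159
grasp_force: 29.9
```

```bash
python3 - <<'E'
from h import *
show()
c=bot.capture("side"); w=bot.capture("wrist")
cv2.imwrite("pics/e.png",np.hstack([cv2.resize(c["image"][130:250,200:360],(640,480),interpolation=cv2.INTER_CUBIC)]))
E
```

```text
t 10.6 p [ 0.537 -0.333  0.108] j [-39.1  42.4  81.3  -6.7  62.8  50.4] f [ 0.6  0.3 -2.2] op 0.15949220059231056 g 29.94613403454423
[[ 0.986  0.066 -0.151]
 [ 0.065 -0.998 -0.01 ]
 [-0.151  0.    -0.989]]
```

View pics/e.png

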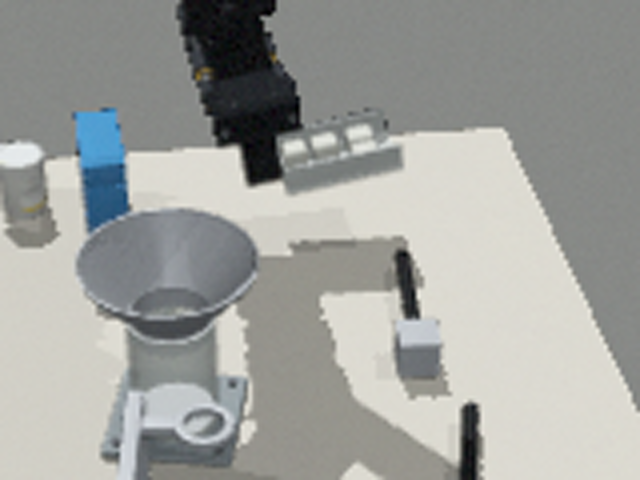

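The side view shows the pan gripped and tilted back, with its lumps inside.

Emit:
play_rows --moves '[[[0,0,-25,0,0,0],[0,0,-45,0,0,0],[0,0,-50,0,0,0],[0,0,-50,0,0,0],[0,0,-45,0,0,0]]]'

```text
time_s: 11.2
position: [0.5692, -0.3305, 0.3209]
tcp_rot: [[0.987, 0.067, -0.148], [0.066, -0.998, -0.01], [-0.148, -0.0, -0.989]]
force: [1.1, -0.7, -3.0]
opening: 0.16
grasp_force: 30.0
```

Emit:
play_rows --moves '[[[5,-6,0,0,0,0],[10,-11,0,0,0,0],[12,-13,0,0,0,0],[12,-13,0,0,0,0],[12,-13,0,0,0,0]]]'

```text
time_s: 11.7
position: [0.6163, -0.2694, 0.3089]
tcp_rot: [[0.986, 0.067, -0.152], [0.067, -0.998, -0.008], [-0.153, -0.003, -0.988]]
force: [1.5, 0.4, -2.2]
opening: 0.155
grasp_force: 30.0
```

Emit:
play_rows --moves '[[[12,-13,0,0,0,0],[12,-13,0,0,0,0],[12,-13,0,0,0,0],[12,-13,0,0,0,0],[12,-13,0,0,0,0]]]'

```text
time_s: 12.2
position: [0.6718, -0.2015, 0.3023]
tcp_rot: [[0.987, 0.067, -0.149], [0.066, -0.998, -0.01], [-0.149, 0.0, -0.989]]
force: [0.2, 0.1, -1.4]
opening: 0.159
grasp_force: 30.0
```

Emit:
play_rows --moves '[[[12,-13,0,0,0,0],[12,-13,0,0,0,0],[12,-13,0,0,0,0],[12,-13,0,0,0,0],[12,-13,0,0,0,0]]]'

```text
time_s: 12.7
position: [0.7266, -0.1328, 0.2933]
tcp_rot: [[0.987, 0.067, -0.149], [0.066, -0.998, -0.01], [-0.149, 0.0, -0.989]]
force: [0.2, -0.7, -2.3]
opening: 0.16
grasp_force: 30.0
```

Emit:
play_rows --moves '[[[12,-13,0,0,0,0],[11,-13,0,0,0,0],[8,-8,0,0,0,0],[0,0,0,0,0,0],[0,0,0,0,0,0]]]'

```text
time_s: 13.2
position: [0.7539, -0.098, 0.2886]
tcp_rot: [[0.986, 0.067, -0.15], [0.066, -0.998, -0.011], [-0.15, 0.001, -0.989]]
force: [-0.3, -0.4, -1.7]
opening: 0.16
grasp_force: 30.0
```

```bash
python3 - <<'E'
from h import *
show(); p,R,s=st(); print("lip",p-R@np.array([.126,0,-.0425]))
a=bot.capture("top");b=bot.capture("side")
for q in ("funnel_mouth","pan_lip","lump_1"):
    for n,c in (("t",a),("s",b)):
        for r in bot.pinpoint(c,q):
            if r["confidence"]>.3: print(q,n,np.array(r["centre"]).round(),round(r["confidence"],2))
print("expected lip px",proj(a,p-R@np.array([.126,0,-.0425])),proj(b,p-R@np.array([.126,0,-.0425])))
def rim(c,x,y): 
    th=np.linspace(0,2*np.pi,60); 
    im=c["image"].copy()
    for q in proj(c,np.c_[x+.067*np.cos(th),y+.067*np.sin(th),0*th+.162]): cv2.circle(im,tuple(int(v) for v in q.round()),0,(0,0,255),-1)
    return im
A=rim(a,.630,-.088)[100:240,220:400]; B=rim(b,.630,-.088)[130:270,150:330]
cv2.imwrite("pics/f.png",np.hstack([cv2.resize(x,(400,311),interpolation=cv2.INTER_NEAREST) for x in (A,B)]))
E
```

```text
t 13.2 p [ 0.754 -0.098  0.289] j [-14.7  43.7  47.5  -2.8  97.   71.3] f [-0.3 -0.4 -1.7] op 0.15978896073831642 g 29.959707059897482
[[ 0.986  0.067 -0.15 ]
 [ 0.066 -0.998 -0.011]
 [-0.15   0.001 -0.989]]
lip [ 0.623 -0.107  0.266]
funnel_mouth t [303. 171.] 0.55
funnel_mouth s [247. 194.] 0.57
funnel_mouth s [305. 219.] 0.36
pan_lip t [316. 168.] 0.77
pan_lip t [318. 266.] 0.67
pan_lip s [241. 161.] 0.89
lump_1 t [324. 153.] 0.61
lump_1 t [319. 127.] 0.41
lump_1 t [321. 134.] 0.38
lump_1 s [214. 160.] 0.63
lump_1 s [220. 160.] 0.42
lump_1 s [233. 157.] 0.4
expected lip px [[316.174 164.655]] [[241.978 160.8  ]]
```

View pics/f.png

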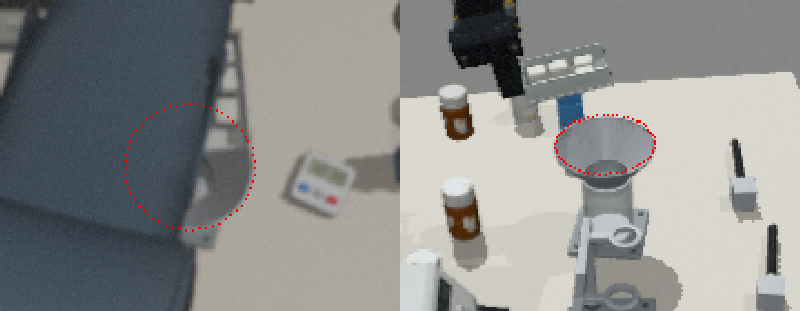

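Emit:
play_rows --moves '[[[0,0,0,0,0.05,0],[0,0,0,0,0.05,0],[0,0,0,0,0.05,0],[8,-4,5,0,0,0],[8,-4,10,0,0,0]]]'

```text
time_s: 14.1
position: [0.7705, -0.089, 0.2751]
tcp_rot: [[0.998, 0.066, 0.002], [0.066, -0.998, -0.001], [0.002, 0.001, -1.0]]
force: [0.8, -0.2, -1.1]
opening: 0.159
grasp_force: 30.0
```

Emit:
play_rows --moves '[[[8,-4,15,0,0,0],[7,-4,15,0,0,0],[0,0,15,0,0,0],[0,0,7,0,0,0],[0,0,0,0,0,0]]]'

```text
time_s: 14.6
position: [0.7826, -0.0797, 0.2187]
tcp_rot: [[0.998, 0.067, -0.005], [0.067, -0.998, 0.001], [-0.005, -0.001, -1.0]]
force: [-0.2, 0.0, -1.7]
opening: 0.156
grasp_force: 30.0
```

Emit:
play_rows --moves '[[[-2.3,0,-6.2,0,0.05,0],[-2.3,0,-6.2,0,0.05,0],[-2.3,0,-6.2,0,0.05,0],[-1.4,0,-3.7,0,0.03,0],[-1.4,0,-3.7,0,0.03,0]]]'

```text
time_s: 15.1
position: [0.772, -0.0812, 0.2488]
tcp_rot: [[0.975, 0.066, 0.211], [0.065, -0.998, 0.013], [0.211, 0.001, -0.977]]
force: [0.2, -0.3, -2.1]
opening: 0.156
grasp_force: 30.0
```

Emit:
play_rows --moves '[[[-1.4,0,-3.7,0,0.03,0],[-1.4,0,-3.7,0,0.03,0],[-1.4,0,-3.7,0,0.03,0],[-1.4,0,-3.7,0,0.03,0],[-1.4,0,-3.7,0,0.03,0]]]'

```text
time_s: 15.6
position: [0.7603, -0.0819, 0.2644]
tcp_rot: [[0.933, 0.067, 0.354], [0.063, -0.998, 0.023], [0.354, 0.001, -0.935]]
force: [-0.4, 0.4, -2.3]
opening: 0.161
grasp_force: 30.0
```

Emit:
play_rows --moves '[[[-1.4,0,-3.7,0,0.03,0],[-1.4,0,-3.7,0,0.03,0],[-1.4,0,-3.7,0,0.03,0],[-1.4,0,-3.7,0,0.03,0],[0,0,0,0,0,0]]]'

```text
time_s: 16.1
position: [0.7485, -0.0825, 0.2755]
tcp_rot: [[0.885, 0.066, 0.461], [0.059, -0.998, 0.03], [0.462, 0.0, -0.887]]
force: [-0.4, 0.2, -1.1]
opening: 0.161
grasp_force: 30.0
```

```bash
python3 - <<'E'
from h import *
show(); p,R,s=st(); print("lip",p-R@np.array([.126,0,-.0425]))
a=bot.capture("top");b=bot.capture("side")
for n,c in (("t",a),("s",b)):
    print(n,[(np.array(r["centre"]).round(),round(r["confidence"],2)) for r in bot.pinpoint(c,"lump_1") if r["confidence"]>.3])
A=a["image"][100:240,220:400]; B=b["image"][110:250,150:330]
cv2.imwrite("pics/g.png",np.hstack([cv2.resize(x,(400,311),interpolation=cv2.INTER_NEAREST) for x in (A,B)]))
E
```

```text
t 16.1 p [ 0.749 -0.083  0.275] j [-18.8  29.5  82.3  14.9  43.4  58.8] f [-0.4  0.2 -1.1] op 0.16051254439585233 g 29.959025820717216
[[ 0.885  0.066  0.461]
 [ 0.059 -0.998  0.03 ]
 [ 0.462  0.    -0.887]]
lip [ 0.657 -0.089  0.18 ]
t [(array([310., 162.]), 0.53), (array([311., 175.]), 0.5)]
s [(array([245., 199.]), 0.58), (array([240., 188.]), 0.47)]
```

View pics/g.png

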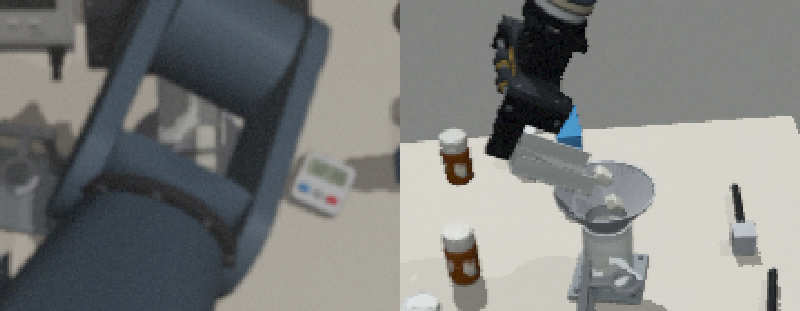

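Lumps are sliding out into the funnel, at about (610,200) and (600,175) in the composite. I'll tilt further and wait.

Emit:
play_rows --moves '[[[-2.3,0,-6.2,0,0.05,0],[-2.3,0,-6.2,0,0.05,0],[-2.3,0,-6.2,0,0.05,0],[-2.3,0,-6.2,0,0.05,0],[0,0,0,0,0,0]]]'

```text
time_s: 16.8
position: [0.7273, -0.0833, 0.2897]
tcp_rot: [[0.777, 0.066, 0.626], [0.051, -0.998, 0.043], [0.627, -0.001, -0.779]]
force: [0.6, -0.6, -1.8]
opening: 0.154
grasp_force: 30.0
```

Emit:
play_rows --moves '[[[-2.3,0,-6.2,0,0.05,0],[-2.3,0,-6.2,0,0.05,0],[0,0,0,0,0,0],[0,0,0,0,0,0],[0,0,0,0,0,0]]]'

```text
time_s: 17.3
position: [0.7184, -0.0845, 0.2975]
tcp_rot: [[0.709, 0.067, 0.702], [0.048, -0.998, 0.047], [0.704, 0.001, -0.711]]
force: [-0.2, -0.4, -1.7]
opening: 0.159
grasp_force: 30.0
```

```bash
python3 - <<'E'
from h import *
show(); p,R,s=st(); print("lip",p-R@np.array([.126,0,-.0425]))
a=bot.capture("top");b=bot.capture("side")
for n,c in (("t",a),("s",b)):
    print(n,[(np.array(r["centre"]).round(),round(r["confidence"],2)) for r in bot.pinpoint(c,"lump_1") if r["confidence"]>.3])
A=a["image"][100:240,220:400]; B=b["image"][110:250,150:330]
cv2.imwrite("pics/g2.png",np.hstack([cv2.resize(x,(400,311),interpolation=cv2.INTER_NEAREST) for x in (A,B)]))
E
```

```text
t 17.3 p [ 0.718 -0.085  0.297] j [-23.1  24.2  98.1  50.2  24.5  22.6] f [-0.2 -0.4 -1.7] op 0.15922362255066097 g 29.959788671694696
[[ 0.709  0.067  0.702]
 [ 0.048 -0.998  0.047]
 [ 0.704  0.001 -0.711]]
lip [ 0.659 -0.089  0.179]
t []
s []
```

View pics/g2.png

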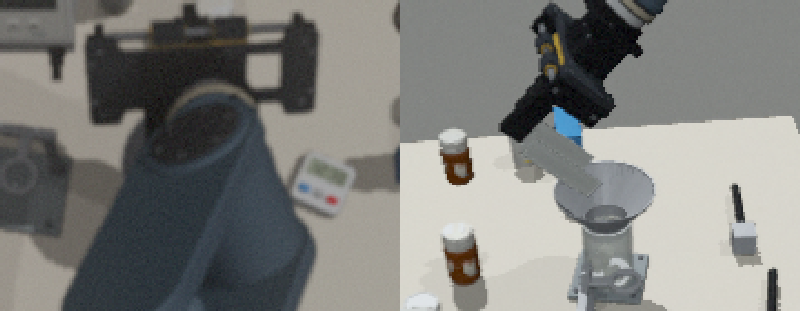

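Emit:
play_rows --moves '[[[10,0,-11,0,0,0],[11,0,-11,0,0,0],[3.6,0,12.8,0,-0.1,0],[3.6,0,12.8,0,-0.1,0],[3.6,0,12.8,0,-0.1,0]]]'

```text
time_s: 18.0
position: [0.7482, -0.0819, 0.3065]
tcp_rot: [[0.879, 0.068, 0.471], [0.06, -0.998, 0.032], [0.472, -0.0, -0.882]]
force: [2.5, 0.7, -2.0]
opening: 0.16
grasp_force: 30.0
```

Emit:
play_rows --moves '[[[3.6,0,12.8,0,-0.1,0],[3.6,0,12.8,0,-0.1,0],[3.6,0,12.8,0,-0.1,0],[3.6,0,12.8,0,-0.1,0],[3,0,10,0,-0.08,0]]]'

```text
time_s: 18.5
position: [0.7835, -0.0787, 0.2523]
tcp_rot: [[0.998, 0.069, 0.012], [0.069, -0.998, 0.002], [0.012, -0.001, -1.0]]
force: [0.2, -0.1, -1.9]
opening: 0.161
grasp_force: 30.0
```

```bash
python3 - <<'E'
from h import *
show(); 
a=bot.capture("top");b=bot.capture("side")
for n,c in (("t",a),("s",b)):
    print(n,[(np.array(r["centre"]).round(),round(r["confidence"],2)) for r in bot.pinpoint(c,"lump_1") if r["confidence"]>.2])
p,R,s=st(); delta([.535,-.333,p[2]]); print(p[2]-.0465)
B=b["image"][120:260,180:330]
cv2.imwrite("pics/i.png",cv2.resize(B,(600,560),interpolation=cv2.INTER_CUBIC))
E
```

```text
t 18.5 p [ 0.784 -0.079  0.252] j [-13.9  43.   53.9   0.3  82.4  72.1] f [ 0.2 -0.1 -1.9] op 0.16101543208084812 g 29.959384258836508
[[ 0.998  0.069  0.012]
 [ 0.069 -0.998  0.002]
 [ 0.012 -0.001 -1.   ]]
t [(array([306., 182.]), 0.41)]
s [(array([249., 239.]), 0.44), (array([226., 179.]), 0.42)]
shift [-264.6  236.5   -4.4] rot [0. 0. 0.] deg 0.0
0.20518853858616676
```

View pics/i.png

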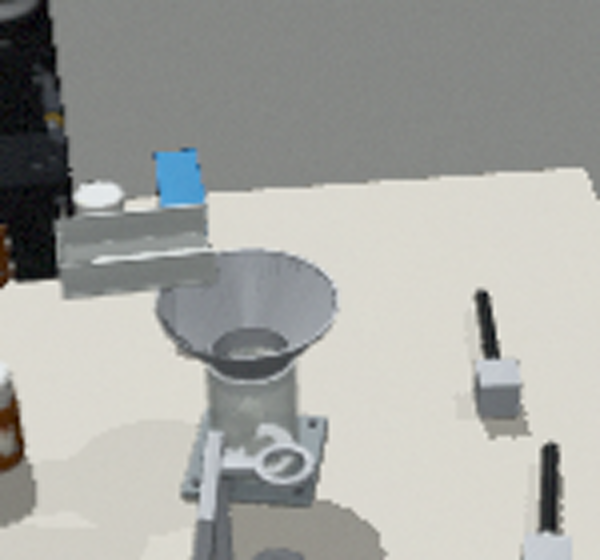

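The pan is empty, the funnel is clear and the lumps are low in the jar at about (249,239) in the side view. Next I return the pan.

Emit:
play_rows --moves '[[[-29.4,26.3,0,0,0,0],[-29.4,26.3,0,0,0,0],[-29.4,26.3,0,0,0,0],[-29.4,26.3,0,0,0,0],[-29.4,26.3,0,0,-0.012,0]]]'

```text
time_s: 19.2
position: [0.6428, -0.2212, 0.2523]
tcp_rot: [[0.998, 0.069, 0.005], [0.069, -0.998, 0.001], [0.005, -0.0, -1.0]]
force: [0.1, -0.7, -2.0]
opening: 0.158
grasp_force: 30.0
```

Emit:
play_rows --moves '[[[-29.4,26.3,0,0,0,0],[-29.4,26.3,0,0,0,0],[-29.4,26.3,0,0,0,0],[-29.4,26.3,0,0,0,0],[0,0,20,0,0,0]]]'

```text
time_s: 19.7
position: [0.5328, -0.3387, 0.2345]
tcp_rot: [[0.998, 0.064, 0.009], [0.064, -0.998, -0.007], [0.008, 0.007, -1.0]]
force: [1.4, 0.3, -1.7]
opening: 0.158
grasp_force: 30.0
```

Emit:
play_rows --moves '[[[0,0,40,0,0,0],[0,0,40,0,0,0],[0,0,40,0,0,0],[0,0,35,0,0,0],[0,0,15,0,0,0]]]'

```text
time_s: 20.2
position: [0.5335, -0.3317, 0.0582]
tcp_rot: [[0.998, 0.069, 0.0], [0.069, -0.998, 0.004], [0.001, -0.004, -1.0]]
force: [-1.0, 0.2, -1.1]
opening: 0.158
grasp_force: 30.0
```

```bash
python3 - <<'E'
from h import *
show()
E
```

```text
t 20.2 p [ 0.533 -0.332  0.058] j [-42.1  43.8  88.7   0.3  47.7  43.7] f [-1.   0.2 -1.1] op 0.15804591004804744 g 29.98417854309082
[[ 0.998  0.069  0.   ]
 [ 0.069 -0.998  0.004]
 [ 0.001 -0.004 -1.   ]]
```

Emit:
play_rows --moves '[[[0,0,5,0,0,0],[0,0,5,0,0,0],[0,0,0.5,0,0,0],[0,0,0,0,0,0],[0,0,0,0,0,0]]]'

```text
time_s: 20.7
position: [0.5362, -0.3335, 0.0507]
tcp_rot: [[0.998, 0.07, 0.005], [0.07, -0.998, 0.0], [0.005, -0.0, -1.0]]
force: [0.3, 0.7, -2.4]
opening: 0.155
grasp_force: 30.0
```

Emit:
play_rows --moves '[[[0,0,0,0,0,0],[0,0,0,0,0,0],[0,0,0,0,0,0],[0,0,0,0,0,0],[0,0,0,0,0,0]]]' --fingers 1

```text
time_s: 21.2
position: [0.5355, -0.3329, 0.0494]
tcp_rot: [[0.998, 0.07, 0.003], [0.07, -0.998, 0.002], [0.003, -0.002, -1.0]]
force: [0.2, 0.2, -0.4]
opening: 0.519
grasp_force: 0.0
```

Emit:
play_rows --moves '[[[0,0,0,0,0,0],[0,0,0,0,0,0],[0,0,-10,0,0,0],[0,0,-20,0,0,0],[0,0,-30,0,0,0]]]'

```text
time_s: 21.7
position: [0.5343, -0.3323, 0.1089]
tcp_rot: [[0.998, 0.069, -0.0], [0.069, -0.998, 0.005], [0.0, -0.005, -1.0]]
force: [0.2, -0.8, -0.7]
opening: 0.958
grasp_force: 0.0
```

Emit:
play_rows --moves '[[[0,0,-44,0,0,0],[0,0,-44,0,0,0],[0,0,-44,0,0,0],[0,0,-44,0,0,0],[0,0,-44,0,0,0]]]'

```text
time_s: 22.2
position: [0.5343, -0.3331, 0.3321]
tcp_rot: [[0.998, 0.07, 0.003], [0.07, -0.998, 0.002], [0.003, -0.001, -1.0]]
force: [0.3, 0.2, 0.4]
opening: 0.999
grasp_force: 0.0
```

Emit:
play_rows --moves '[[[-8,-37,0,0,0,0],[-8,-37,0,0,0,0],[-8,-37,0,0,0,0],[-8,-37,0,0,0,0],[-8,-37,0,0,0,0]]]'

```text
time_s: 22.7
position: [0.4811, -0.1503, 0.3304]
tcp_rot: [[0.998, 0.069, 0.004], [0.069, -0.998, 0.002], [0.004, -0.002, -1.0]]
force: [-0.4, -0.3, 0.2]
opening: 1.002
grasp_force: 0.0
```

Emit:
play_rows --moves '[[[-8,-37,0,0,0,0],[-8,-37,0,0,0,0],[-8,-37,0,0,0,0],[0,0,0,0,0,0],[0,0,0,0,0,0]]]'

```text
time_s: 23.2
position: [0.4502, -0.0422, 0.3306]
tcp_rot: [[0.997, 0.072, 0.004], [0.072, -0.997, 0.001], [0.004, -0.001, -1.0]]
force: [0.4, 0.3, 0.0]
opening: 0.996
grasp_force: 0.0
```

```bash
python3 - <<'E'
from h import *
show()
w=bot.capture("wrist"); cv2.imwrite("pics/j_wrist.png",w["image"])
S=w
for r in bot.silhouettes(w,"tool1"):
    m=r["pixels"].astype(np.uint8); hsv=cv2.cvtColor(w["image"],cv2.COLOR_BGR2HSV)
    print("tool",np.array(r["centre"]).round(),round(r["confidence"],2),m.sum(),"sat",np.median(hsv[m>0][:,1]))
    g=w["image"].max(axis=2); dark=(m>0)&(g<70); br=(m>0)&(g>100)
    for nm,k in (("dark",dark),("head",br)):
        if k.sum()<30: continue
        ys,xs=np.nonzero(k); P=np.c_[xs,ys].astype(np.float32)
        l=cv2.fitLine(P,cv2.DIST_L2,0,.01,.01).ravel(); pr=(P-l[2:])@l[:2]; e=[l[2:]+l[:2]*pr.min(),l[2:]+l[:2]*pr.max()]
        print(nm,[atz(w,x,.018) for x in e],"mean",atz(w,P.mean(0),.03),P.mean(0),k.sum())
for q,z in dict(tamper_1=.018,ring_1=.155,pan_tab=.048).items():
    for r in bot.pinpoint(w,q): print(q,np.array(r["centre"]).round(),round(r["confidence"],2),atz(w,r["centre"],z))
E
```

```text
t 23.2 p [ 0.45  -0.042  0.331] j [-19.7   9.9  98.4   0.2  71.5  66.2] f [0.4 0.3 0. ] op 0.9964889225960615 g 0.0
[[ 0.997  0.072  0.004]
 [ 0.072 -0.997  0.001]
 [ 0.004 -0.001 -1.   ]]
tool [ 52. 165.] 0.98 2281 sat 144.0
head [array([0.473, 0.276, 0.018]), array([0.316, 0.247, 0.018])] mean [0.424 0.258 0.03 ] [ 48.483 178.409] 1985
tool [360. 204.] 0.76 1751 sat 7.0
dark [array([ 0.429, -0.109,  0.018]), array([ 0.407, -0.265,  0.018])] mean [ 0.42 -0.19  0.03] [393.286 204.909] 817
head [array([ 0.419, -0.113,  0.018]), array([ 0.418, -0.265,  0.018])] mean [ 0.422 -0.135  0.03 ] [351.63  200.336] 857
tool [200. 190.] 0.73 1901 sat 8.0
dark [array([0.421, 0.053, 0.018]), array([ 0.394, -0.05 ,  0.018])] mean [0.411 0.001 0.03 ] [245.258 200.975] 718
head [array([0.431, 0.104, 0.018]), array([ 0.398, -0.048,  0.018])] mean [0.428 0.075 0.03 ] [187.78  184.212] 1045
tamper_1 [ 44. 153.] 0.94 [0.454 0.269 0.018]
tamper_1 [182. 184.] 0.8 [0.426 0.086 0.018]
tamper_1 [346. 198.] 0.73 [ 0.422 -0.13   0.018]
ring_1 [344. 197.] 0.52 [ 0.453 -0.1    0.155]
ring_1 [317.   6.] 0.31 [ 0.612 -0.06   0.155]
pan_tab [526. 128.] 0.66 [ 0.53  -0.332  0.048]
```

View pics/j_wrist.png

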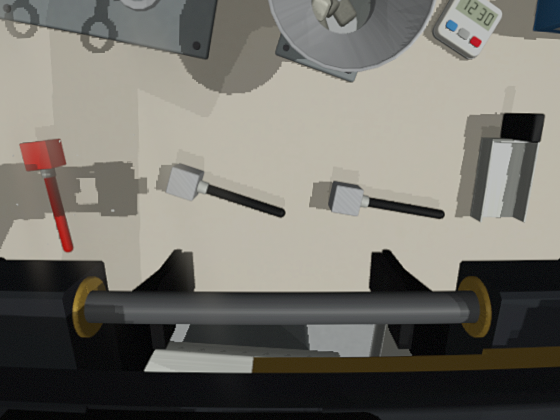

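The view shows tamper A's head at (184,184) with its handle end at (284,213). Tamper B's head is at (347,199) with its handle end at (442,214). The red one at (42,155) is the decoy. Lumps show through the neck at about (330,10), and the pan is down and empty.

```bash
python3 - <<'E'
from h import *
w=bot.capture("wrist")
for nm,b,e in (("A",(208,188),(283,212)),("B",(366,202),(442,214))):
    s=atz(w,b,.018);t=atz(w,e,.018); d=t-s; d/=np.linalg.norm(d); print(nm,s,t,"dir",d,"az",np.degrees(np.arctan2(d[1],d[0])),"head from tip",t-d*.138)
    # top face of head
for nm,c0,r in (("A",(184,184),24),("B",(347,199),20)):
    im=w["image"][c0[1]-r:c0[1]+r,c0[0]-r:c0[0]+r]; cv2.imwrite(f"pics/h{nm}.png",cv2.resize(im,(400,400),interpolation=cv2.INTER_CUBIC))
a,b=[cv2.imread(f"pics/h{n}.png") for n in "AB"]; j=cv2.resize(w["image"][0:60,240:450],(800,229),interpolation=cv2.INTER_CUBIC)
cv2.imwrite("pics/heads.png",np.vstack([np.hstack([a,b])[:371],j]))
E
```

```text
A [0.423 0.05  0.018] [ 0.397 -0.05   0.018] dir [-0.25  -0.968  0.   ] az -104.5012373795606 head from tip [0.432 0.084 0.018]
B [ 0.418 -0.158  0.018] [ 0.409 -0.264  0.018] dir [-0.089 -0.996  0.   ] az -95.1111583191289 head from tip [ 0.421 -0.126  0.018]
```

View pics/heads.png

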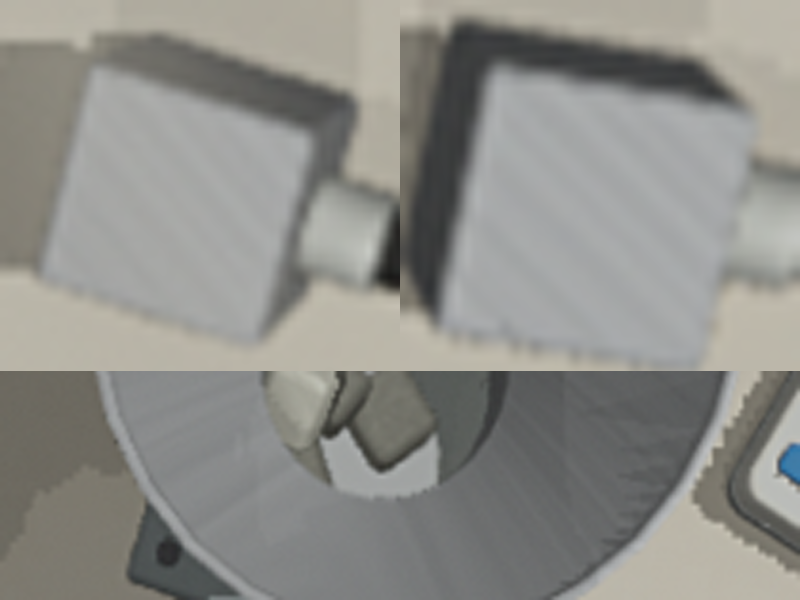

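Both chosen heads are plain steel with light collars and black handles. The lumps lie in the jar below the neck. Next, one close look at the rings.

Emit:
play_rows --moves '[[[16,-38,-5,0,0,0],[16,-38,-5,0,0,0],[16,-38,-5,0,0,0],[16,-38,-5,0,0,0],[16,-38,-5,0,0,0]]]'

```text
time_s: 24.0
position: [0.5177, 0.1533, 0.3554]
tcp_rot: [[0.998, 0.068, 0.002], [0.068, -0.998, 0.002], [0.003, -0.002, -1.0]]
force: [0.9, -0.5, 0.8]
opening: 1.001
grasp_force: 0.0
```

Emit:
play_rows --moves '[[[16,-36,-5,0,0,0],[0,0,0,0,0,0],[0,0,0,0,0,0],[0,0,0,0,0,0],[0,0,0,0,0,0]]]'

```text
time_s: 24.5
position: [0.53, 0.1879, 0.3602]
tcp_rot: [[0.998, 0.068, 0.002], [0.068, -0.998, 0.002], [0.002, -0.002, -1.0]]
force: [-0.0, -0.9, 1.0]
opening: 1.002
grasp_force: 0.0
```

```bash
python3 - <<'E'
from h import *
show()
w=bot.capture("wrist"); im=w["image"]; cv2.imwrite("pics/k_wrist.png",im)
for r in bot.pinpoint(w,"ring_1"):
    if r["confidence"]>.3: print("ring",np.array(r["centre"]).round(1),round(r["confidence"],2),atz(w,r["centre"],.155))
for r in bot.pinpoint(w,"tamper_1"):
    if r["confidence"]>.3: print("tamper",np.array(r["centre"]).round(1),round(r["confidence"],2),atz(w,r["centre"],.018))
E
```

```text
t 24.5 p [0.53  0.188 0.36 ] j [ 8.1 18.3 81.7  0.1 79.8 94.2] f [-0.  -0.9  1. ] op 1.0022364546698632 g 0.0
[[ 0.998  0.068  0.002]
 [ 0.068 -0.998  0.002]
 [ 0.002 -0.002 -1.   ]]
ring [290.8  74.6] 0.8 [0.639 0.186 0.155]
ring [390.2 104. ] 0.62 [0.619 0.09  0.155]
ring [185.   55.9] 0.6 [0.649 0.285 0.155]
tamper [220.4 217.7] 0.83 [0.453 0.27  0.018]
tamper [487.  254.4] 0.75 [ 0.422 -0.128  0.018]
tamper [344.3 242.8] 0.72 [0.427 0.089 0.018]
```

View pics/k_wrist.png

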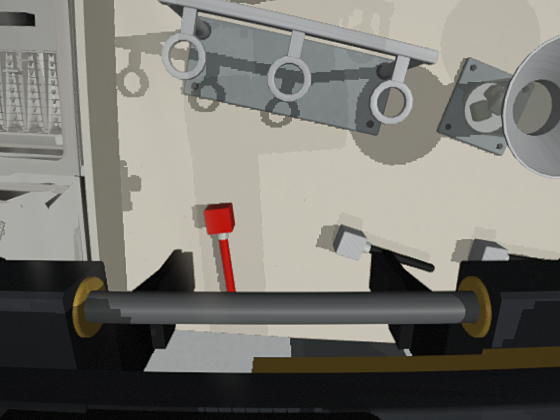

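The rings are at about (184,57), (289,78) and (391,102). The red decoy is at (220,218) and tamper A at (350,241). I'll refine the ring centres from this picture.

```bash
python3 - <<'E'
from h import *
w=bot.capture("wrist"); im=cv2.cvtColor(w["image"],cv2.COLOR_BGR2GRAY)
P=[]
for c in ((391,102),(289,78),(184,57)):
    r=34; x0,y0=c[0]-r,c[1]-r; cr=cv2.resize(im[y0:y0+2*r,x0:x0+2*r],None,fx=6,fy=6,interpolation=cv2.INTER_CUBIC)
    for lo,hi in ((70,105),(112,150)):
        h=cv2.HoughCircles(cv2.GaussianBlur(cr,(0,0),3),cv2.HOUGH_GRADIENT,1,400,param1=80,param2=15,minRadius=lo,maxRadius=hi)
        if h is None: print("none"); continue
        x,y,R=h[0,0]; q=(x0+(x+.5)/6-.5,y0+(y+.5)/6-.5); X=atz(w,q,.155); print(c,"hough",np.round(q,1),R/6,X); P.append(X)
E
```

```text
(391, 102) hough [390.7 101.7] 15.616666 [0.622 0.09  0.155]
(391, 102) hough [392.3 103.5] 22.0 [0.62  0.089 0.155]
(289, 78) hough [288.7  78.7] 15.95 [0.635 0.188 0.155]
(289, 78) hough [289.   79.2] 21.9 [0.635 0.188 0.155]
none
none
```

Emit:
play_rows --moves '[[[-20,22,20,0,0,0],[-20,22,20,0,0,0],[-20,22,20,0,0,0],[-20,22,20,0,0,0],[-20,22,20,0,0,0]]]'

```text
time_s: 25.2
position: [0.4377, 0.0719, 0.2596]
tcp_rot: [[0.998, 0.069, 0.004], [0.069, -0.998, 0.002], [0.004, -0.002, -1.0]]
force: [1.0, -0.7, -0.5]
opening: 0.998
grasp_force: 0.0
```

Emit:
play_rows --moves '[[[0,0,0,0,0,-0.125],[0,0,0,0,0,-0.125],[0,0,0,0,0,-0.125],[0,0,0,0,0,-0.125],[0,0,0,0,0,-0.125]]]'

```text
time_s: 25.7
position: [0.4385, 0.0725, 0.2602]
tcp_rot: [[0.765, 0.643, 0.003], [0.643, -0.765, 0.002], [0.004, 0.0, -1.0]]
force: [0.1, -0.1, 0.7]
opening: 0.999
grasp_force: 0.0
```

Emit:
play_rows --moves '[[[0,0,0,0,0,-0.125],[0,0,0,0,0,-0.125],[0,0,0,0,0,-0.125],[0,0,0,0,0,-0.125],[0,0,0,0,0,-0.125]]]'

```text
time_s: 26.2
position: [0.4385, 0.0726, 0.2602]
tcp_rot: [[0.244, 0.97, 0.003], [0.97, -0.244, 0.002], [0.003, 0.003, -1.0]]
force: [-0.4, -0.1, -0.0]
opening: 1.001
grasp_force: 0.0
```

```bash
cat > m.py <<'E'
from h import *
import sys
def measure(tag,tgt):
    "head centre and handle azimuth of the steel tamper nearest tgt, from the wrist view"
    w=bot.capture("wrist"); im=w["image"]; cv2.imwrite(f"pics/{tag}.png",im)
    for r in bot.pinpoint(w,"tamper_1"):
        X=atz(w,r["centre"],.018)
        if r["confidence"]>.3: print("pin",np.array(r["centre"]).round(1),round(r["confidence"],2),X)
    best=None
    for r in bot.silhouettes(w,"tool1"):
        m=r["pixels"]; X=atz(w,r["centre"],.018); print("sil",np.array(r["centre"]).round(),X,m.sum())
        if np.linalg.norm(X[:2]-tgt)<.1:
            g=im.max(axis=2); dk=np.uint8(m&(g<75)); dk=cv2.morphologyEx(dk,cv2.MORPH_OPEN,np.ones((3,3),np.uint8)); n,l,sx,_=cv2.connectedComponentsWithStats(dk)
            if n<2: continue
            # longest dark component = handle
            k=1+max(range(n-1),key=lambda i:max(sx[i+1][2:4])); ys,xs=np.nonzero(l==k); P=np.c_[xs,ys].astype(np.float32)
            L=cv2.fitLine(P,cv2.DIST_HUBER,0,.01,.01).ravel(); pr=(P-L[2:])@L[:2]
            e=[atz(w,L[2:]+L[:2]*v,.020) for v in (pr.min(),pr.max())]
            if np.linalg.norm(e[0][:2]-tgt)>np.linalg.norm(e[1][:2]-tgt): e=e[::-1]
            d=e[1]-e[0]; n=np.linalg.norm(d); d/=n; print("handle",e[0],e[1],"len",n,"az",np.degrees(np.arctan2(d[1],d[0])),"head by tip",e[1]-d*.138)
    return w
E
python3 - <<'E'
from m import *
show(); measure("l_wrist",np.array([.428,.084]))
E
```

```text
t 26.2 p [0.439 0.073 0.26 ] j [ -5.2  14.3 105.3   0.2  60.3   8.9] f [-0.4 -0.1 -0. ] op 1.0005361032155637 g 0.0
[[ 0.244  0.97   0.003]
 [ 0.97  -0.244  0.002]
 [ 0.003  0.003 -1.   ]]
pin [268.7 176.2] 0.93 [0.427 0.081 0.018]
pin [307.4 335.3] 0.88 [ 0.423 -0.127  0.018]
sil [309. 340.] [ 0.423 -0.134  0.018] 900
sil [178.  18.] [0.38  0.259 0.018] 1933
sil [271. 191.] [0.426 0.065 0.018] 2395
handle [0.42  0.051 0.02 ] [ 0.396 -0.049  0.02 ] len 0.10278635486135244 az -103.7753997144105 head by tip [0.429 0.085 0.02 ]
```

View pics/l_wrist.png

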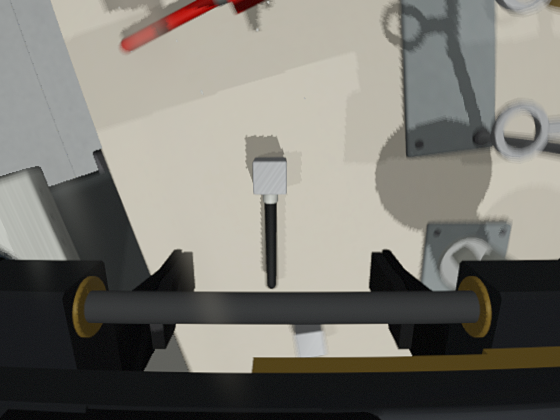

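Tamper A lies under the jaws, head at (269,177), handle straight back to (271,285), and aligned with the tool. I tilt 45° for the grasp.

Emit:
play_rows --moves '[[[0,0,0,0,-0.131,0],[0,0,0,0,-0.131,0],[0,0,0,0,-0.131,0],[0,0,0,0,-0.131,0],[0,0,0,0,-0.131,0]]]'

```text
time_s: 26.85
position: [0.4391, 0.0732, 0.2607]
tcp_rot: [[0.202, 0.968, -0.148], [0.766, -0.25, -0.592], [-0.61, 0.006, -0.792]]
force: [-0.3, -0.0, 0.2]
opening: 1.0
grasp_force: 0.0
```

Emit:
play_rows --moves '[[[0,0,0,0,-0.131,0],[0,0,0,0,0,0],[0,0,0,0,0,0],[0,0,0,0,0,0],[0,0,0,0,0,0]]]'

```text
time_s: 27.35
position: [0.4385, 0.0721, 0.261]
tcp_rot: [[0.18, 0.968, -0.174], [0.687, -0.25, -0.682], [-0.704, 0.004, -0.71]]
force: [-0.1, -0.2, -0.2]
opening: 0.999
grasp_force: 0.0
```

```bash
cat >> m.py <<'E'
def pick(C,az,alpha=45,s=.003):
    a=np.radians(az); h=np.array([np.cos(a),np.sin(a),0]); al=np.radians(alpha)
    z=np.array([0,0,-np.cos(al)])+np.sin(al)*h; x=-h*np.cos(al)-np.array([0,0,np.sin(al)]); y=np.cross(z,x)
    R=np.c_[x,y,z]; return C-s*z,R
E
python3 - <<'E'
from m import *
show(); P,R=pick(np.array([.428,.083,.018]),-103.8); print(P,R); print("pre"); delta(P-.08*R[:,2],R); delta(P,R)
E
```

```text
t 27.35 p [0.438 0.072 0.261] j [ 17.5  29.7  95.1 -37.   84.3  45.8] f [-0.1 -0.2 -0.2] op 0.9987448918289842 g 0.0
[[ 0.18   0.968 -0.174]
 [ 0.687 -0.25  -0.682]
 [-0.704  0.004 -0.71 ]]
[0.429 0.085 0.02 ] [[ 0.169  0.971 -0.169]
 [ 0.687 -0.239 -0.687]
 [-0.707  0.    -0.707]]
pre
shift [177.  -14.3  83.9] rot [-0.006 -0.004 -0.011] deg 0.8
shift [176.7 -13.8 163.9] rot [-0.006 -0.004 -0.011] deg 0.8
```

Emit:
play_rows --moves '[[[35.4,-2.8,16.8,0,0,-0.002],[35.4,-2.8,16.8,0,0,-0.002],[35.4,-2.8,16.8,0,0,-0.002],[35.4,-2.8,16.8,0,0,-0.002],[35.4,-2.8,16.8,0,0,-0.002]]]'

```text
time_s: 27.85
position: [0.4418, 0.1405, 0.0752]
tcp_rot: [[0.171, 0.97, -0.173], [0.689, -0.244, -0.682], [-0.704, -0.003, -0.71]]
force: [0.4, 0.2, -0.4]
opening: 0.998
grasp_force: 0.0
```

Emit:
play_rows --moves '[[[0,0,20,0,0,0],[0,0,20,0,0,0],[0,0,20,0,0,0],[0,0,12,0,0,0],[0,0,0,0,0,0]]]'

```text
time_s: 28.35
position: [0.4279, 0.0899, 0.0245]
tcp_rot: [[0.169, 0.97, -0.177], [0.688, -0.244, -0.683], [-0.706, -0.006, -0.708]]
force: [-0.4, 0.4, -0.3]
opening: 1.003
grasp_force: 0.0
```

```bash
python3 - <<'E'
from m import *
show(); P,R=pick(np.array([.428,.083,.018]),-103.8); delta(P,R)
E
```

```text
t 28.35 p [0.428 0.09  0.024] j [ 19.7  52.7  99.6 -40.7  63.7  64.1] f [-0.4  0.4 -0.3] op 1.0033108240195199 g 0.0
[[ 0.169  0.97  -0.177]
 [ 0.688 -0.244 -0.683]
 [-0.706 -0.006 -0.708]]
shift [-0.2  1.8  6.3] rot [-0.009 -0.002  0.   ] deg 0.5
```

Emit:
play_rows --moves '[[[0,1,3,0,0,0],[0,0,3,0,0,0],[0,0,0,0,0,0],[0,0,0,0,0,0],[0,0,0,0,0,0]]]'

```text
time_s: 28.85
position: [0.4286, 0.0872, 0.0205]
tcp_rot: [[0.168, 0.97, -0.173], [0.689, -0.241, -0.684], [-0.705, -0.004, -0.709]]
force: [-0.1, 0.1, -0.2]
opening: 0.997
grasp_force: 0.0
```

Emit:
play_rows --moves '[[[0,0,0,0,0,0],[0,0,0,0,0,0],[0,0,0,0,0,0],[0,0,0,0,0,0],[0,0,0,0,0,0]]]' --fingers -1

```text
time_s: 29.35
position: [0.4284, 0.0869, 0.0203]
tcp_rot: [[0.168, 0.97, -0.174], [0.688, -0.242, -0.684], [-0.706, -0.005, -0.709]]
force: [0.1, -0.1, -0.0]
opening: 0.633
grasp_force: 0.0
```

Emit:
play_rows --moves '[[[0,0,0,0,0,0],[0,0,0,0,0,0],[0,0,0,0,0,0],[0,0,0,0,0,0],[0,0,0,0,0,0]]]'

```text
time_s: 29.85
position: [0.4286, 0.0869, 0.0203]
tcp_rot: [[0.168, 0.97, -0.174], [0.689, -0.242, -0.684], [-0.705, -0.005, -0.709]]
force: [-0.3, -0.4, -0.1]
opening: 0.409
grasp_force: 30.0
```

Emit:
play_rows --moves '[[[-7,0,-7,0,0,0],[-15,0,-15,0,0,0],[-20,0,-20,0,0,0],[-25,0,-25,0,0,0],[-30,0,-30,0,0,0]]]'

```text
time_s: 30.35
position: [0.428, 0.0864, 0.1583]
tcp_rot: [[0.166, 0.97, -0.176], [0.689, -0.242, -0.684], [-0.706, -0.008, -0.708]]
force: [0.3, 0.8, -2.5]
opening: 0.414
grasp_force: 30.0
```

Emit:
play_rows --moves '[[[-30,0,-30,0,0,0],[-30,0,-30,0,0,0],[-20,0,-20,0,0,0],[-20,0,-20,0,0,0],[0,0,0,0,0,0]]]'

```text
time_s: 30.85
position: [0.4305, 0.0864, 0.3023]
tcp_rot: [[0.173, 0.97, -0.169], [0.69, -0.242, -0.682], [-0.703, 0.001, -0.712]]
force: [0.3, -1.0, -2.9]
opening: 0.411
grasp_force: 30.0
```

```bash
python3 - <<'E'
from m import *
show()
E
```

```text
t 30.85 p [0.43  0.086 0.302] j [ 19.3  26.4  92.9 -36.   89.2  43.2] f [ 0.3 -1.  -2.9] op 0.4113127005340745 g 29.97555749025196
[[ 0.173  0.97  -0.169]
 [ 0.69  -0.242 -0.682]
 [-0.703  0.001 -0.712]]
```

Emit:
play_rows --moves '[[[0,0,0,0.0986,0,0.0998],[0,0,0,0.0986,0,0.0998],[0,0,0,0.0986,0,0.0998],[0,0,0,0.0986,0,0.0998],[0,0,0,0.0986,0,0.0998]]]'

```text
time_s: 31.35
position: [0.4291, 0.0863, 0.2975]
tcp_rot: [[0.573, 0.581, -0.578], [0.412, -0.814, -0.41], [-0.708, -0.003, -0.706]]
force: [-0.4, -0.5, -1.8]
opening: 0.413
grasp_force: 30.0
```

Emit:
play_rows --moves '[[[0,0,0,0.0986,0,0.0998],[0,0,0,0.0986,0,0.0998],[0,0,0,0,0,0],[0,0,0,0,0,0],[0,0,0,0,0,0]]]'

```text
time_s: 31.85
position: [0.4288, 0.0865, 0.2985]
tcp_rot: [[0.664, 0.34, -0.666], [0.241, -0.94, -0.241], [-0.708, -0.0, -0.706]]
force: [-0.1, 0.7, -2.2]
opening: 0.408
grasp_force: 30.0
```

Emit:
play_rows --moves '[[[28,-5.2,-36.4,0,0,0],[28,-5.2,-36.4,0,0,0],[28,-5.2,-36.4,0,0,0],[28,-5.2,-36.4,0,0,0],[28,-5.2,-36.4,0,0,0]]]'

```text
time_s: 32.35
position: [0.6355, 0.1896, 0.3289]
tcp_rot: [[0.664, 0.341, -0.665], [0.241, -0.94, -0.241], [-0.707, 0.0, -0.707]]
force: [3.2, 0.4, -1.5]
opening: 0.408
grasp_force: 30.0
```

Emit:
play_rows --moves '[[[0,0,0,0,0.14,0],[0,0,0,0,0.14,0],[0,0,0,0,0.14,0],[0,0,0,0,0.14,0],[0,0,0,0,0.14,0]]]'

```text
time_s: 32.85
position: [0.6343, 0.1889, 0.3287]
tcp_rot: [[0.937, 0.341, -0.076], [0.34, -0.94, -0.029], [-0.081, 0.001, -0.997]]
force: [0.4, 0.7, -2.6]
opening: 0.414
grasp_force: 30.0
```

Emit:
play_rows --moves '[[[0,0,0,0,0.12,0],[0,0,0,0,0.12,0],[0,0,0,0,0.1,0],[0,0,0,0,0.1,0],[0,0,0,0,0,0]]]'

```text
time_s: 33.35
position: [0.6296, 0.1881, 0.3265]
tcp_rot: [[0.884, 0.341, 0.319], [0.32, -0.94, 0.116], [0.34, -0.001, -0.941]]
force: [0.3, -0.2, -2.5]
opening: 0.412
grasp_force: 30.0
```

```bash
cat >> m.py <<'E'
def place(C,azt,alpha=45,s=.003):
    "TCP pose with the tamper upright, head centre C, fingers toward azimuth azt, alpha as at the pick"
    a=np.radians(azt); f=np.array([np.cos(a),np.sin(a),0]); al=np.radians(alpha); u=np.array([0,0,1.])
    z=np.cos(al)*f-np.sin(al)*u; x=np.sin(al)*f+np.cos(al)*u; R=np.c_[x,np.cross(z,x),z]; return C-s*z,R
E
python3 - <<'E'
from m import *
show(); P,R=place(np.array([.635,.188,.34]),20); print(P,R); delta(P,R)
E
```

```text
t 33.35 p [0.63  0.188 0.327] j [ 4.6 20.5 86.6  6.4 53.9 71.7] f [ 0.3 -0.2 -2.5] op 0.4117258680379251 g 29.97571306361351
[[ 0.884  0.341  0.319]
 [ 0.32  -0.94   0.116]
 [ 0.34  -0.001 -0.941]]
[0.633 0.187 0.342] [[ 0.664  0.342  0.664]
 [ 0.242 -0.94   0.242]
 [ 0.707 -0.    -0.707]]
shift [  8.1   1.9 -13.7] rot [-0.     0.439 -0.002] deg 25.1
```

Emit:
play_rows --moves '[[[2,0.5,-3,0,0.08,0],[2,0.5,-3,0,0.08,0],[2,0.5,-3,0,0.08,0],[2,0.5,-3,0,0.08,0],[0,0,-2,0,0.08,0]]]'

```text
time_s: 33.85
position: [0.6364, 0.1872, 0.345]
tcp_rot: [[0.683, 0.342, 0.645], [0.249, -0.94, 0.234], [0.686, 0.001, -0.728]]
force: [1.3, 1.6, -1.0]
opening: 0.408
grasp_force: 30.0
```

Emit:
play_rows --moves '[[[0,0,0,0,0.039,0],[0,0,0,0,0,0],[0,0,0,0,0,0],[0,0,0,0,0,0],[0,0,0,0,0,0]]]'

```text
time_s: 34.35
position: [0.6369, 0.1861, 0.3449]
tcp_rot: [[0.659, 0.339, 0.671], [0.238, -0.941, 0.241], [0.713, 0.001, -0.701]]
force: [0.2, -0.4, -1.9]
opening: 0.412
grasp_force: 30.0
```

```bash
python3 - <<'E'
from m import *
show(); C=np.array([.635,.188,.34]); P,R=place(C,20); delta(P,R)
p,Rn,_=st(); z=Rn[:,2]; head=p+.003*z; print("head nominal",head, "handle dir",-Rn@np.array([.707,0,-.707]) if 0 else None)
a=bot.capture("top");b=bot.capture("side")
pa=[r for r in bot.pinpoint(a,"tamper_1")]; pb=[r for r in bot.pinpoint(b,"tamper_1")]
ea,eb=proj(a,head)[0],proj(b,head)[0]; print("exp",ea,eb)
for n,e,L in (("t",ea,pa),("s",eb,pb)):
    for r in L:
        if np.linalg.norm(np.array(r["centre"])-e)<25: print(n,r["centre"],r["confidence"])
im=b["image"].copy(); x,y=[int(v) for v in eb.round()]
tip=head-np.array([0,0,.138])
ring=np.array([.635,.188,.155])
for q,cl in ((eb,(0,0,255)),(proj(b,tip)[0],(0,255,0)),(proj(b,ring)[0],(255,0,255))): cv2.circle(im,tuple(int(v) for v in q.round()),1,cl,-1)
A=a["image"].copy()
for q,cl in ((ea,(0,0,255)),(proj(a,tip)[0],(0,255,0)),(proj(a,ring)[0],(255,0,255))): cv2.circle(A,tuple(int(v) for v in q.round()),1,cl,-1)
f=lambda i,c:cv2.resize(i[c[1]-60:c[1]+60,c[0]-50:c[0]+50],(400,480),interpolation=cv2.INTER_CUBIC)
cv2.imwrite("pics/n.png",np.hstack([f(im,(x,y+25)),f(A,[int(v) for v in ea])]))
E
```

```text
t 34.35 p [0.637 0.186 0.345] j [  0.6  15.5 103.9  39.8  21.4  38.4] f [ 0.2 -0.4 -1.9] op 0.41220281914845724 g 29.97600566362962
[[ 0.659  0.339  0.671]
 [ 0.238 -0.941  0.241]
 [ 0.713  0.001 -0.701]]
shift [-4.3 -2.4 -0.3] rot [ 0.003 -0.008 -0.002] deg 0.5
head nominal [0.639 0.187 0.343] handle dir None
exp [163.295 144.483] [244.386 201.438]
t [163.1, 144.7] 0.81
s [245.4, 204.2] 0.7
```

View pics/n.png

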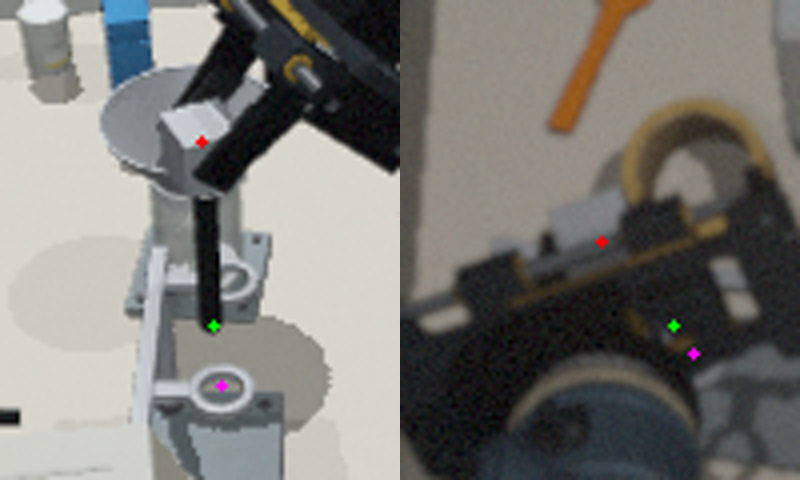

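The side crop shows the handle vertical, with its tip at (209,328) near the predicted (213,325). The ring overlay is centred at (222,385). I correct 4 mm and lower.

Emit:
play_rows --moves '[[[-4,-2.4,0,0,-0.008,0],[-10,0,10,0,0,0],[-10,0,10,0,0,0],[-7,0,7,0,0,0],[0,0,0,0,0,0]]]'

```text
time_s: 35.05
position: [0.6316, 0.187, 0.3012]
tcp_rot: [[0.668, 0.338, 0.663], [0.239, -0.941, 0.239], [0.704, -0.001, -0.71]]
force: [-1.4, 0.9, -2.1]
opening: 0.41
grasp_force: 30.0
```

```bash
cat >> m.py <<'E'
def chk(ringxy,az=20,zt=.18):
    show(); p,Rn,_=st(); C=np.array([*ringxy,zt]); P,R=place(C,az); print("to",zt); delta(P,R)
    head=p+.003*Rn[:,2]; b=bot.capture("side"); im=b["image"].copy(); e=proj(b,head)[0]
    print("head",head,"err",head[:2]-ringxy)
    return im,e,b
E
python3 - <<'E'
from m import *
chk(np.array([.635,.188]))
E
```

```text
t 35.05 p [0.632 0.187 0.301] j [  0.8  18.9 107.1  51.3  17.1  26.3] f [-1.4  0.9 -2.1] op 0.4104188304542193 g 29.97579059621785
[[ 0.668  0.338  0.663]
 [ 0.239 -0.941  0.239]
 [ 0.704 -0.001 -0.71 ]]
to 0.18
shift [-82.8   0.4  85.6] rot [ 0.002  0.004 -0.004] deg 0.3
head [0.634 0.188 0.299] err [-0.001 -0.   ]
```

Emit:
play_rows --moves '[[[-8,0,8.3,0,0,0],[-8,0,8.3,0,0,0],[-8,0,8.3,0,0,0],[-8,0,8.3,0,0,0],[0,0,0,0,0,0]]]'

```text
time_s: 35.6
position: [0.6333, 0.1871, 0.2564]
tcp_rot: [[0.667, 0.337, 0.665], [0.239, -0.941, 0.238], [0.706, -0.0, -0.708]]
force: [-0.1, -0.1, -2.7]
opening: 0.41
grasp_force: 30.0
```

```bash
python3 - <<'E'
from m import *
chk(np.array([.635,.188]))
E
```

```text
t 35.6 p [0.633 0.187 0.256] j [  0.9  23.4 109.7  75.2  13.6   1.6] f [-0.1 -0.1 -2.7] op 0.41019270518694034 g 29.975614612922072
[[ 0.667  0.337  0.665]
 [ 0.239 -0.941  0.238]
 [ 0.706 -0.    -0.708]]
to 0.18
shift [-52.6  -0.2  52.5] rot [ 0.003  0.002 -0.004] deg 0.3
head [0.635 0.188 0.254] err [ 0. -0.]
```

Emit:
play_rows --moves '[[[-8,0,8,0,0,0],[-8,0,8,0,0,0],[-8,0,8,0,0,0],[-8,0,8,0,0,0],[-8,0,8,0,0,0]]]'

```text
time_s: 36.15
position: [0.6346, 0.1871, 0.2019]
tcp_rot: [[0.664, 0.337, 0.668], [0.239, -0.941, 0.238], [0.709, 0.002, -0.705]]
force: [0.0, 0.7, -2.7]
opening: 0.411
grasp_force: 30.0
```

Emit:
play_rows --moves '[[[-7,0,7,0,0,0],[-5.6,0,5.5,0,0,0],[-2,0,2,0,0,0],[0,0,0,0,0,0],[0,0,0,0,0,0]]]'

```text
time_s: 36.65
position: [0.634, 0.1872, 0.1811]
tcp_rot: [[0.664, 0.338, 0.667], [0.239, -0.941, 0.239], [0.708, 0.001, -0.706]]
force: [0.7, -0.6, -2.0]
opening: 0.411
grasp_force: 30.0
```

```bash
python3 - <<'E'
from m import *
im,e,b=chk(np.array([.635,.188])); x,y=[int(v) for v in e]
cv2.imwrite("pics/o.png",cv2.resize(im[y-50:y+70,x-60:x+60],(560,560),interpolation=cv2.INTER_CUBIC))
E
```

```text
t 36.65 p [0.634 0.187 0.181] j [  0.9  31.9 113.2 122.4  15.7 -47.1] f [ 0.7 -0.6 -2. ] op 0.4105965482989922 g 29.97605678625405
[[ 0.664  0.338  0.667]
 [ 0.239 -0.941  0.239]
 [ 0.708  0.001 -0.706]]
to 0.18
shift [ 0.1 -0.4 -1.4] rot [ 0.004 -0.001 -0.002] deg 0.3
head [0.636 0.188 0.179] err [ 0.001 -0.   ]
```

View pics/o.png

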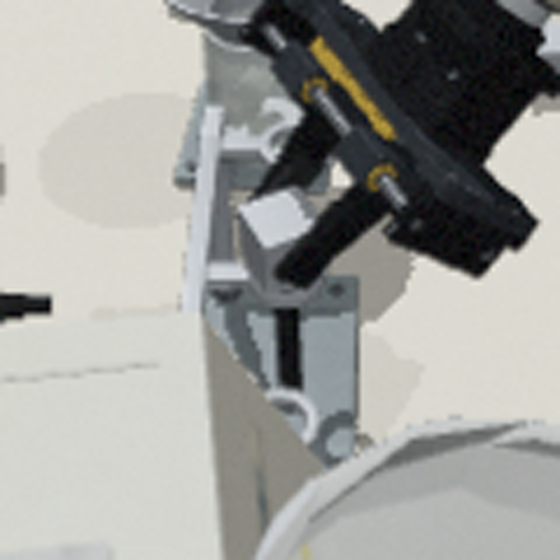

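The side crop shows the handle hanging through the middle ring below the head at (278,225). That is 15 pictures viewed, one over the limit of 14, so from here I work from numbers only. I lower the last few mm and release.

Emit:
play_rows --moves '[[[-1.5,0,1.5,0,0,0],[-1.5,0,1.5,0,0,0],[-1,0,1,0,0,0],[0,0,0,0,0,0],[0,0,0,0,0,0]]]'

```text
time_s: 37.2
position: [0.6347, 0.1876, 0.1769]
tcp_rot: [[0.662, 0.338, 0.669], [0.238, -0.941, 0.241], [0.711, -0.0, -0.703]]
force: [-3.5, -1.5, 6.7]
opening: 0.414
grasp_force: 30.0
```

Emit:
play_rows --moves '[[[0,0,0,0,0,0],[0,0,0,0,0,0],[0,0,0,0,0,0],[0,0,0,0,0,0],[0,0,0,0,0,0]]]' --fingers 0.25

```text
time_s: 37.7
position: [0.6334, 0.1872, 0.1742]
tcp_rot: [[0.666, 0.338, 0.665], [0.239, -0.941, 0.239], [0.707, 0.0, -0.707]]
force: [0.1, 0.7, 0.8]
opening: 0.618
grasp_force: 0.0
```

Emit:
play_rows --moves '[[[0,0,-3,0,0,0],[0,0,-8,0,0,0],[0,0,-15,0,0,0],[0,0,-20,0,0,0],[0,0,-20,0,0,0]]]'

```text
time_s: 38.2
position: [0.5885, 0.1712, 0.2216]
tcp_rot: [[0.666, 0.338, 0.665], [0.239, -0.941, 0.239], [0.707, 0.0, -0.708]]
force: [0.9, 0.2, 0.2]
opening: 0.626
grasp_force: 0.0
```

```bash
python3 - <<'E'
from m import *
show()
h=np.array([.635,.188,.173])
for n in ("top","side"):
    c=bot.capture(n); print(n,"exp",proj(c,h)[0],[(np.array(r["centre"]).round(1),round(r["confidence"],2)) for r in bot.pinpoint(c,"tamper_1") if r["confidence"]>.3])
w=bot.capture("wrist"); print("exp",proj(w,h)[0],[(np.array(r["centre"]).round(1),round(r["confidence"],2),atz(w,r["centre"],.173)) for r in bot.pinpoint(w,"tamper_1")])
E
```

```text
t 38.2 p [0.589 0.171 0.222] j [ -1.4  24.7 118.  110.6  15.8 -36.6] f [0.9 0.2 0.2] op 0.626399439603198 g 0.0
[[ 0.666  0.338  0.665]
 [ 0.239 -0.941  0.239]
 [ 0.707  0.    -0.708]]
top exp [184.114 170.097] [(array([186.4, 168.5]), 0.91), (array([319.6, 265.3]), 0.65), (array([163.8, 251.1]), 0.56)]
side exp [248.904 256.851] [(array([252.2, 257.8]), 0.82)]
exp [280.035 233.061] [(array([280.5, 232.6]), 0.61, array([0.635, 0.188, 0.173]))]
```

Emit:
play_rows --moves '[[[0,0,-20,0,0,0],[15,0,-25,0,0,0],[20,0,-25,0,0,0],[20,0,-25,0,0,0],[0,0,0,0,0,0]]]' --fingers 1

```text
time_s: 39.0
position: [0.5695, 0.1663, 0.3003]
tcp_rot: [[0.658, 0.346, 0.669], [0.24, -0.938, 0.249], [0.713, -0.003, -0.701]]
force: [0.0, -0.0, 0.6]
opening: 0.961
grasp_force: 0.0
```

Emit:
play_rows --moves '[[[0,0,0,0,-0.08,0],[0,0,0,0,-0.1,0],[0,0,0,0,-0.12,0],[0,0,0,0,-0.12,0],[0,0,0,0,-0.12,0]]]'

```text
time_s: 39.5
position: [0.5673, 0.1753, 0.2967]
tcp_rot: [[0.869, 0.367, 0.331], [0.332, -0.93, 0.158], [0.366, -0.028, -0.93]]
force: [1.4, 0.9, -0.6]
opening: 1.004
grasp_force: 0.0
```

Emit:
play_rows --moves '[[[0,0,0,0,-0.12,0],[0,0,0,0,-0.125,0],[0,0,0,0,0,-0.14],[0,0,0,0,0,-0.14],[0,0,0,0,0,-0.14]]]'

```text
time_s: 40.0
position: [0.5677, 0.1764, 0.2958]
tcp_rot: [[0.688, 0.717, 0.113], [0.714, -0.696, 0.078], [0.135, 0.027, -0.99]]
force: [0.2, 0.3, -0.5]
opening: 0.999
grasp_force: 0.0
```

Emit:
play_rows --moves '[[[0,0,0,0,0,-0.14],[0,0,0,0,0,-0.14],[0,0,0,0,0,-0.14],[0,0,0,0,0,-0.14],[0,0,0,0,0,-0.14]]]'

```text
time_s: 40.5
position: [0.5675, 0.1763, 0.2959]
tcp_rot: [[0.064, 0.991, 0.113], [0.994, -0.073, 0.078], [0.086, 0.108, -0.99]]
force: [-0.2, -0.7, 0.1]
opening: 1.005
grasp_force: 0.0
```

```bash
python3 - <<'E'
from m import *
show(); a=np.radians(85); x=np.array([np.cos(a),np.sin(a),0]); z=np.array([0,0,-1.]); R=np.c_[x,np.cross(z,x),z]
delta([.43,-.13,.26],R)
E
```

```text
t 40.5 p [0.568 0.176 0.296] j [ 4.5 21.3 88.1  4.4 63.8  6.8] f [-0.2 -0.7  0.1] op 1.0045792274525651 g 0.0
[[ 0.064  0.991  0.113]
 [ 0.994 -0.073  0.078]
 [ 0.086  0.108 -0.99 ]]
shift [-316.4 -117.8   -3.9] rot [ 0.107 -0.087  0.018] deg 8.0
```

Emit:
play_rows --moves '[[[0,0,0,0.107,-0.087,0.018],[-39.6,-13.8,4.5,0,0,0],[-39.6,-13.8,4.5,0,0,0],[-39.6,-13.8,4.5,0,0,0],[-39.6,-13.8,4.5,0,0,0]]]'

```text
time_s: 41.0
position: [0.4971, 0.0229, 0.2782]
tcp_rot: [[0.092, 0.996, 0.001], [0.996, -0.092, 0.002], [0.002, 0.001, -1.0]]
force: [-0.3, 0.4, -0.3]
opening: 1.0
grasp_force: 0.0
```

Emit:
play_rows --moves '[[[-39.6,-13.8,4.5,0,0,0],[-39.6,-13.8,4.5,0,0,0],[-39.6,-13.8,4.5,0,0,0],[-39.6,-13.8,4.5,0,0,0],[0,0,0,0,0,0]]]'

```text
time_s: 41.5
position: [0.4266, -0.1325, 0.2607]
tcp_rot: [[0.1, 0.995, 0.002], [0.995, -0.1, 0.001], [0.001, 0.002, -1.0]]
force: [0.2, 0.1, -0.0]
opening: 1.001
grasp_force: 0.0
```

```bash
python3 - <<'E'
from m import *
show(); measure("p_wrist",np.array([.422,-.128]))
E
```

```text
t 41.5 p [ 0.427 -0.132  0.261] j [-31.7  14.4 104.9   0.1  60.6 -26. ] f [ 0.2  0.1 -0. ] op 1.0010401731446918 g 0.0
[[ 0.1    0.995  0.002]
 [ 0.995 -0.1    0.001]
 [ 0.001  0.002 -1.   ]]
pin [277.5 177.7] 0.73 [ 0.423 -0.129  0.018]
```

```bash
python3 - <<'E'
from m import *
w=measure("p2_wrist",np.array([.422,-.128])); im=w["image"]
g=im.max(axis=2); roi=np.zeros_like(g); roi[195:300,245:315]=1
P=np.argwhere((g<60)&(roi>0))[:,::-1].astype(np.float32); P=P[(P[:,1]<292)]
print(len(P),P.min(0),P.max(0)); L=cv2.fitLine(P,cv2.DIST_HUBER,0,.01,.01).ravel(); pr=(P-L[2:])@L[:2]
e=sorted([atz(w,L[2:]+L[:2]*v,.02) for v in (pr.min(),pr.max())],key=lambda q:-q[1]); d=e[1]-e[0]; n=np.linalg.norm(d); d/=n
print(e,n,np.degrees(np.arctan2(d[1],d[0])),"head",e[1]-d*.138)
# bright top face
hs=(g>135)&(cv2.cvtColor(im,cv2.COLOR_BGR2HSV)[...,1]<18); hs[:150]=0;hs[205:]=0;hs[:,:245]=0;hs[:,310:]=0
n,l,s,c=cv2.connectedComponentsWithStats(np.uint8(hs)); k=1+np.argmax(s[1:,4]); print("top face",s[k],c[k],atz(w,c[k],.036)); print(cv2.minAreaRect(np.argwhere(l==k)[:,::-1].astype(np.float32)))
E
```

```text
pin [277.4 179.9] 0.82 [ 0.425 -0.128  0.018]
sil [278. 196.] [ 0.424 -0.147  0.018] 2250
handle [ 0.419 -0.161  0.02 ] [ 0.409 -0.261  0.02 ] len 0.10140740380713245 az -95.65704624211804 head by tip [ 0.422 -0.124  0.02 ]
901 [269. 209.] [280. 291.]
[array([ 0.419, -0.161,  0.02 ]), array([ 0.408, -0.263,  0.02 ])] 0.10273412554550286 -95.76827052804491 head [ 0.422 -0.125  0.02 ]
top face [ 258  167   34   38 1130] [274.85  184.423] [ 0.422 -0.129  0.036]
((274.5, 185.5), (37.0, 33.0), 90.0)
```

Emit:
play_rows --moves '[[[0,0,0,0,-0.131,0],[0,0,0,0,-0.131,0],[0,0,0,0,-0.131,0],[0,0,0,0,-0.131,0],[0,0,0,0,-0.131,0]]]'

```text
time_s: 42.3
position: [0.4289, -0.1283, 0.2634]
tcp_rot: [[0.078, 0.996, -0.051], [0.785, -0.092, -0.613], [-0.615, 0.008, -0.788]]
force: [-0.4, 0.5, -1.1]
opening: 0.997
grasp_force: 0.0
```

Emit:
play_rows --moves '[[[0,0,0,0,-0.131,0],[0,0,0,0,0,0],[0,0,0,0,0,0],[0,0,0,0,0,0],[0,0,0,0,0,0]]]'

```text
time_s: 42.8
position: [0.4281, -0.1306, 0.2634]
tcp_rot: [[0.073, 0.995, -0.064], [0.702, -0.098, -0.706], [-0.709, 0.007, -0.705]]
force: [0.4, -0.4, -0.6]
opening: 1.001
grasp_force: 0.0
```

```bash
python3 - <<'E'
from m import *
show(); P,R=pick(np.array([.423,-.127,.018]),-95.7); delta(P-.08*R[:,2],R)
E
```

```text
t 42.8 p [ 0.428 -0.131  0.263] j [ -4.6  22.6 109.6 -53.4  62.   33.6] f [ 0.4 -0.4 -0.6] op 1.0007138249719878 g 0.0
[[ 0.073  0.995 -0.064]
 [ 0.702 -0.098 -0.706]
 [-0.709  0.007 -0.705]]
shift [175.9  -6.6  87.9] rot [ 0.006  0.002 -0.003] deg 0.4
```

Emit:
play_rows --moves '[[[35.2,-1.3,17.6,0,0,0],[35.2,-1.3,17.6,0,0,0],[35.2,-1.3,17.6,0,0,0],[35.2,-1.3,17.6,0,0,0],[35.2,-1.3,17.6,0,0,0]]]'

```text
time_s: 43.3
position: [0.4289, -0.0686, 0.0749]
tcp_rot: [[0.074, 0.995, -0.065], [0.702, -0.098, -0.706], [-0.709, 0.007, -0.705]]
force: [0.2, 0.6, 0.8]
opening: 0.999
grasp_force: 0.0
```

Emit:
play_rows --moves '[[[0,0,20,0,0,0],[0,0,20,0,0,0],[0,0,20,0,0,0],[0,0,12,0,0,0],[0,0,0,0,0,0]]]'

```text
time_s: 43.8
position: [0.4234, -0.1207, 0.0244]
tcp_rot: [[0.073, 0.995, -0.068], [0.701, -0.1, -0.706], [-0.709, 0.004, -0.705]]
force: [-0.2, 0.1, -0.3]
opening: 1.004
grasp_force: 0.0
```

```bash
python3 - <<'E'
from m import *
show(); P,R=pick(np.array([.423,-.127,.018]),-95.7); delta(P,R)
E
```

```text
t 43.8 p [ 0.423 -0.121  0.024] j [ -3.4  51.9 115.4 -75.7  47.   72.9] f [-0.2  0.1 -0.3] op 1.0044351935781235 g 0.0
[[ 0.073  0.995 -0.068]
 [ 0.701 -0.1   -0.706]
 [-0.709  0.004 -0.705]]
shift [0.1 0.2 6. ] rot [ 0.003  0.003 -0.003] deg 0.3
```

Emit:
play_rows --moves '[[[0,0,3,0,0,0],[0,0,3,0,0,0],[0,0,0,0,0,0],[0,0,0,0,0,0],[0,0,0,0,0,0]]]'

```text
time_s: 44.3
position: [0.4233, -0.123, 0.021]
tcp_rot: [[0.071, 0.995, -0.064], [0.701, -0.096, -0.707], [-0.71, 0.005, -0.705]]
force: [-0.2, -1.2, -0.4]
opening: 0.997
grasp_force: 0.0
```

Emit:
play_rows --moves '[[[0,0,0,0,0,0],[0,0,0,0,0,0],[0,0,0,0,0,0],[0,0,0,0,0,0],[0,0,0,0,0,0]]]' --fingers -1

```text
time_s: 44.8
position: [0.4231, -0.1233, 0.0207]
tcp_rot: [[0.071, 0.995, -0.065], [0.701, -0.096, -0.707], [-0.71, 0.005, -0.705]]
force: [-0.1, 0.4, 0.5]
opening: 0.632
grasp_force: 0.0
```

Emit:
play_rows --moves '[[[0,0,0,0,0,0],[0,0,0,0,0,0],[0,0,0,0,0,0],[0,0,0,0,0,0],[0,0,0,0,0,0]]]'

```text
time_s: 45.3
position: [0.423, -0.1233, 0.0207]
tcp_rot: [[0.071, 0.995, -0.065], [0.701, -0.096, -0.707], [-0.71, 0.004, -0.705]]
force: [-0.4, 0.6, -0.8]
opening: 0.409
grasp_force: 30.0
```

Emit:
play_rows --moves '[[[-7,0,-7,0,0,0],[-15,0,-15,0,0,0],[-20,0,-20,0,0,0],[-25,0,-25,0,0,0],[-30,0,-30,0,0,0]]]'

```text
time_s: 45.8
position: [0.4216, -0.1225, 0.1586]
tcp_rot: [[0.069, 0.995, -0.067], [0.702, -0.096, -0.706], [-0.709, 0.002, -0.706]]
force: [-0.3, -0.7, -1.1]
opening: 0.411
grasp_force: 30.0
```

Emit:
play_rows --moves '[[[-30,0,-30,0,0,0],[-30,0,-30,0,0,0],[-20,0,-20,0,0,0],[-20,0,-20,0,0,0],[0,0,0,0,0,0]]]'

```text
time_s: 46.3
position: [0.4227, -0.1221, 0.303]
tcp_rot: [[0.076, 0.995, -0.059], [0.701, -0.096, -0.707], [-0.709, 0.013, -0.705]]
force: [0.5, -1.0, -2.6]
opening: 0.409
grasp_force: 30.0
```

```bash
python3 - <<'E'
from m import *
show(); p,R,_=st(); head=p+.003*R[:,2]; h=np.array([.635,.188,.173])
for n in ("top","side"):
    c=bot.capture(n); print(n,"exp held",proj(c,head)[0],"hung",proj(c,h)[0],[(np.array(r["centre"]).round(1),round(r["confidence"],2)) for r in bot.pinpoint(c,"tamper_1") if r["confidence"]>.3])
E
```

```text
t 46.3 p [ 0.423 -0.122  0.303] j [ -3.5  18.4 107.9 -50.9  66.1  29.2] f [ 0.5 -1.  -2.6] op 0.4093934170461583 g 29.977583953295834
[[ 0.076  0.995 -0.059]
 [ 0.701 -0.096 -0.707]
 [-0.709  0.013 -0.705]]
top exp held [327.048 262.29 ] hung [184.114 170.097] [(array([326.3, 262.9]), 0.9)]
side exp held [309.543 142.701] hung [248.904 256.851] [(array([250.4, 257.1]), 0.68), (array([309.4, 144.7]), 0.61)]
```

Emit:
play_rows --moves '[[[0,0,0,0.0992,0,0.0992],[0,0,0,0.0992,0,0.0992],[0,0,0,0.0992,0,0.0992],[0,0,0,0.0992,0,0.0992],[0,0,0,0.0992,0,0.0992]]]'

```text
time_s: 47.0
position: [0.4216, -0.1217, 0.2974]
tcp_rot: [[0.509, 0.695, -0.508], [0.489, -0.719, -0.493], [-0.708, 0.002, -0.706]]
force: [0.4, 0.1, -3.3]
opening: 0.413
grasp_force: 30.0
```

Emit:
play_rows --moves '[[[0,0,0,0.0992,0,0.0992],[0,0,0,0.0992,0,0.0992],[0,0,0,0.0992,0,0.0992],[0,0,0,0,0,0],[0,0,0,0,0,0]]]'

```text
time_s: 47.5
position: [0.4213, -0.1224, 0.2979]
tcp_rot: [[0.664, 0.347, -0.663], [0.243, -0.938, -0.247], [-0.707, 0.003, -0.707]]
force: [0.1, 0.4, -2.6]
opening: 0.408
grasp_force: 30.0
```

Emit:
play_rows --moves '[[[22.4,-18.9,-29.4,0,0,0],[22.4,-18.9,-29.4,0,0,0],[22.4,-18.9,-29.4,0,0,0],[22.4,-18.9,-29.4,0,0,0],[22.4,-18.9,-29.4,0,0,0]]]'

```text
time_s: 48.0
position: [0.561, 0.0321, 0.3238]
tcp_rot: [[0.664, 0.349, -0.661], [0.244, -0.937, -0.25], [-0.707, 0.005, -0.708]]
force: [0.4, 0.3, -2.0]
opening: 0.409
grasp_force: 30.0
```

Emit:
play_rows --moves '[[[22.4,-18.9,-29.4,0,0,0],[22.4,-18.9,-29.4,0,0,0],[0,0,0,0,0.12,0],[0,0,0,0,0.14,0],[0,0,0,0,0.14,0]]]'

```text
time_s: 48.5
position: [0.6166, 0.0925, 0.3317]
tcp_rot: [[0.87, 0.349, -0.347], [0.323, -0.937, -0.134], [-0.372, 0.005, -0.928]]
force: [0.1, -0.8, -1.5]
opening: 0.414
grasp_force: 30.0
```

Emit:
play_rows --moves '[[[0,0,0,0,0.14,0],[0,0,0,0,0.14,0],[0,0,0,0,0.12,0],[0,0,0,0,0.12,0],[0,0,0,0,0.12,0]]]'

```text
time_s: 49.0
position: [0.6146, 0.0918, 0.3336]
tcp_rot: [[0.905, 0.349, 0.242], [0.339, -0.937, 0.083], [0.256, 0.007, -0.967]]
force: [-0.4, -0.4, -2.2]
opening: 0.411
grasp_force: 30.0
```

```bash
python3 - <<'E'
from m import *
chk(np.array([.6205,.091]),20,.34)
E
```

```text
t 49.0 p [0.615 0.092 0.334] j [-4.6 18.9 86.7  6.8 60.9 62.3] f [-0.4 -0.4 -2.2] op 0.4106085473540332 g 29.9805982952239
[[ 0.905  0.349  0.242]
 [ 0.339 -0.937  0.083]
 [ 0.256  0.007 -0.967]]
to 0.34
shift [ 5.2  2.8 -7.4] rot [0.002 0.526 0.01 ] deg 30.2
head [0.615 0.092 0.331] err [-0.005  0.001]
```

Emit:
play_rows --moves '[[[2,1,-2,0,0.1,0.01],[2,1,-2,0,0.1,0],[2,1,-2,0,0.1,0],[0,0,-2,0,0.08,0],[0,0,0,0,0.08,0]]]'

```text
time_s: 49.55
position: [0.6185, 0.0904, 0.3426]
tcp_rot: [[0.708, 0.341, 0.618], [0.259, -0.94, 0.222], [0.657, 0.002, -0.754]]
force: [1.4, 0.2, -1.8]
opening: 0.41
grasp_force: 30.0
```

Emit:
play_rows --moves '[[[0,0,0,0,0.06,0],[0,0,0,0,0,0],[0,0,0,0,0,0],[0,0,0,0,0,0],[0,0,0,0,0,0]]]'

```text
time_s: 50.05
position: [0.6207, 0.0891, 0.3438]
tcp_rot: [[0.67, 0.338, 0.661], [0.243, -0.941, 0.235], [0.701, 0.003, -0.713]]
force: [0.4, 0.5, -1.6]
opening: 0.409
grasp_force: 30.0
```

```bash
python3 - <<'E'
from m import *
im,e,b=chk(np.array([.6205,.091]),20,.30)
p,R,_=st(); head=p+.003*R[:,2]; hd=-(R@np.array([.7071,0,-.7071])) # tamper -x
print("handle dir",hd)
a=bot.capture("top")
for n,c in (("t",a),("s",b)):
    ex=proj(c,head)[0]; print(n,"exp",ex,[(np.array(r["centre"]).round(1),round(r["confidence"],2)) for r in bot.pinpoint(c,"tamper_1") if np.linalg.norm(np.array(r["centre"])-ex)<12])
# handle check in the side view: dark columns at heights below the head
g=b["image"].max(axis=2)
for d in (.06,.08,.10,.12,.13):
    q=proj(b,head+hd*d)[0]; y=int(round(q[1])); xs=np.arange(int(q[0])-12,int(q[0])+13); row=g[y,xs]; k=xs[row<70]; print(d,q.round(1),"dark",k.mean() if len(k) else None,len(k))
E
```

```text
t 50.05 p [0.621 0.089 0.344] j [-12.2  13.  107.1  49.4  29.1  20.3] f [ 0.4  0.5 -1.6] op 0.40909988717540874 g 29.978183505591005
[[ 0.67   0.338  0.661]
 [ 0.243 -0.941  0.235]
 [ 0.701  0.003 -0.713]]
to 0.3
shift [-30.4  -2.   28.6] rot [ 0.005  0.008 -0.001] deg 0.6
head [0.623 0.09  0.342] err [ 0.002 -0.001]
handle dir [-0.007 -0.005 -1.   ]
t exp [214.355 153.19 ] [(array([214.5, 154.2]), 0.68)]
s exp [247.69  176.466] [(array([245.8, 184.2]), 0.78)]
0.06 [248.7 196.7] dark 248.0 5
0.08 [249.  203.1] dark 248.5 6
0.1 [249.3 209.4] dark 248.5 6
0.12 [249.6 215.4] dark 249.0 5
0.13 [249.8 218.4] dark 249.5 6
```

Emit:
play_rows --moves '[[[-10,-2,9.5,0,0.008,0],[-10,0,9.5,0,0,0],[-10,0,9.5,0,0,0],[0,0,0,0,0,0],[0,0,0,0,0,0]]]'

```text
time_s: 50.75
position: [0.6186, 0.0899, 0.3021]
tcp_rot: [[0.666, 0.336, 0.666], [0.239, -0.942, 0.236], [0.707, 0.002, -0.707]]
force: [0.4, -0.2, -1.6]
opening: 0.412
grasp_force: 30.0
```

```bash
python3 - <<'E'
from m import *
chk(np.array([.6205,.091]))
E
```

```text
t 50.75 p [0.619 0.09  0.302] j [-12.3  16.7 110.8  62.4  24.9   6.1] f [ 0.4 -0.2 -1.6] op 0.411567921301213 g 29.978284346871078
[[ 0.666  0.336  0.666]
 [ 0.239 -0.942  0.236]
 [ 0.707  0.002 -0.707]]
to 0.18
shift [-84.8  -0.6  84.9] rot [ 0.006  0.    -0.003] deg 0.4
head [0.621 0.091 0.3  ] err [ 0. -0.]
```

Emit:
play_rows --moves '[[[-8,0,8,0,0,0],[-8,0,8,0,0,0],[-8,0,8,0,0,0],[-8,0,8,0,0,0],[0,0,0,0,0,0]]]'

```text
time_s: 51.3
position: [0.6184, 0.0898, 0.2563]
tcp_rot: [[0.666, 0.335, 0.666], [0.239, -0.942, 0.236], [0.706, 0.002, -0.708]]
force: [-0.3, 0.6, -2.1]
opening: 0.413
grasp_force: 30.0
```

```bash
python3 - <<'E'
from m import *
chk(np.array([.6205,.091]))
E
```

```text
t 51.3 p [0.618 0.09  0.256] j [-12.3  21.5 113.8  79.2  22.3 -12.1] f [-0.3  0.6 -2.1] op 0.4126364144878098 g 29.97798668628093
[[ 0.666  0.335  0.666]
 [ 0.239 -0.942  0.236]
 [ 0.706  0.002 -0.708]]
to 0.18
shift [-52.2  -0.5  52.7] rot [ 0.006  0.001 -0.004] deg 0.4
head [0.62  0.091 0.254] err [-0. -0.]
```

No lateral force, so the handle is in the ring. I lower on, release and withdraw.

Emit:
play_rows --moves '[[[-8,0,8,0,0,0],[-8,0,8,0,0,0],[-8,0,8,0,0,0],[-8,0,8,0,0,0],[-8,0,8,0,0,0]]]'

```text
time_s: 51.85
position: [0.6196, 0.0895, 0.2014]
tcp_rot: [[0.663, 0.336, 0.669], [0.239, -0.942, 0.235], [0.709, 0.004, -0.705]]
force: [-0.0, -0.3, -2.8]
opening: 0.412
grasp_force: 30.0
```

Emit:
play_rows --moves '[[[-7,0,7,0,0,0],[-5.5,0,5.5,0,0,0],[-2,0,2,0,0,0],[-2,0,2,0,0,0],[0,0,0,0,0,0]]]'

```text
time_s: 52.35
position: [0.6191, 0.0896, 0.1775]
tcp_rot: [[0.665, 0.336, 0.667], [0.239, -0.942, 0.236], [0.708, 0.003, -0.706]]
force: [-0.2, -0.8, -1.0]
opening: 0.408
grasp_force: 30.0
```

```bash
python3 - <<'E'
from m import *
chk(np.array([.6205,.091]))
E
```

```text
t 52.35 p [0.619 0.09  0.178] j [-12.3  31.2 117.5 111.5  23.6 -47.2] f [-0.2 -0.8 -1. ] op 0.40846451155383107 g 29.97824232210405
[[ 0.665  0.336  0.667]
 [ 0.239 -0.942  0.236]
 [ 0.708  0.003 -0.706]]
to 0.18
shift [ 3.1 -0.8 -3.5] rot [ 0.007 -0.001 -0.003] deg 0.4
head [0.621 0.09  0.175] err [ 0.001 -0.001]
```

Emit:
play_rows --moves '[[[-1,0,1,0,0,0],[-0.7,0,0.7,0,0,0],[0,0,0,0,0,0],[0,0,0,0,0,0],[0,0,0,0,0,0]]]'

```text
time_s: 52.9
position: [0.6193, 0.0899, 0.1773]
tcp_rot: [[0.662, 0.336, 0.67], [0.238, -0.942, 0.237], [0.711, 0.003, -0.703]]
force: [-5.9, -1.9, 11.5]
opening: 0.409
grasp_force: 30.0
```

Emit:
play_rows --moves '[[[0,0,0,0,0,0],[0,0,0,0,0,0],[0,0,0,0,0,0],[0,0,0,0,0,0],[0,0,0,0,0,0]]]' --fingers 0.25

```text
time_s: 53.4
position: [0.6184, 0.0898, 0.1742]
tcp_rot: [[0.666, 0.336, 0.666], [0.239, -0.942, 0.236], [0.707, 0.002, -0.707]]
force: [0.4, 0.0, -0.4]
opening: 0.617
grasp_force: 0.0
```

Emit:
play_rows --moves '[[[0,0,-3,0,0,0],[0,0,-8,0,0,0],[0,0,-15,0,0,0],[0,0,-20,0,0,0],[0,0,-20,0,0,0]]]'

```text
time_s: 53.9
position: [0.5734, 0.0741, 0.2215]
tcp_rot: [[0.666, 0.336, 0.666], [0.239, -0.942, 0.236], [0.707, 0.002, -0.708]]
force: [-0.6, 0.6, 0.3]
opening: 0.63
grasp_force: 0.0
```

Emit:
play_rows --moves '[[[0,0,-20,0,0,0],[15,0,-25,0,0,0],[20,0,-25,0,0,0],[20,0,-25,0,0,0],[0,0,0,0,0,0]]]'

```text
time_s: 54.4
position: [0.5489, 0.0644, 0.3305]
tcp_rot: [[0.659, 0.336, 0.673], [0.242, -0.942, 0.234], [0.712, 0.008, -0.702]]
force: [-0.2, -0.8, -0.3]
opening: 0.621
grasp_force: 0.0
```

```bash
python3 - <<'E'
from m import *
show()
H=np.array([[.635,.188,.173],[.6205,.091,.173]])
C={n:bot.capture(n) for n in ("top","side","wrist")}
for n,c in C.items():
    print(n,"exp",proj(c,H).round(1).tolist(),[(np.array(r["centre"]).round(1),round(r["confidence"],2)) for r in bot.pinpoint(c,"tamper_1") if r["confidence"]>.3])
    print("  lump",[(np.array(r["centre"]).round(1),round(r["confidence"],2)) for r in bot.pinpoint(c,"lump_1") if r["confidence"]>.2])
    print("  pan",[(np.array(r["centre"]).round(1),round(r["confidence"],2),atz(c,r["centre"],.048)) for r in bot.pinpoint(c,"pan_tab") if r["confidence"]>.3])
# handles below rings, side view
g=C["side"]["image"].max(axis=2)
for h in H:
  for d in (.05,.08,.11):
    q=proj(C["side"],h-[0,0,d])[0]; xs=np.arange(int(q[0])-10,int(q[0])+11); k=xs[g[int(round(q[1])),xs]<70]; print(d,q.round(1),k.mean() if len(k) else None,len(k))
print("jar exp",proj(C["side"],[.63,-.088,.02])[0],proj(C["top"],[.63,-.088,.02])[0])
E
```

```text
t 54.4 p [0.549 0.064 0.33 ] j [-19.    8.2 117.5  61.   30.2   3.1] f [-0.2 -0.8 -0.3] op 0.6212655928065859 g 0.0
[[ 0.659  0.336  0.673]
 [ 0.242 -0.942  0.234]
 [ 0.712  0.008 -0.702]]
top exp [[184.1, 170.1], [226.2, 176.5]] [(array([161.8, 253. ]), 0.76), (array([182.2, 168.9]), 0.59), (array([227.9, 172.7]), 0.58)]
  lump [(array([306. , 183.8]), 0.58), (array([299.3, 182.3]), 0.58), (array([295.9, 184.4]), 0.42)]
  pan [(array([399.4, 226.9]), 0.58, array([ 0.525, -0.333,  0.048]))]
side exp [[248.9, 256.9], [250.8, 230.1]] [(array([250.4, 258.6]), 0.78), (array([251.5, 231.6]), 0.74)]
  lump []
  pan [(array([265.3, 179.2]), 0.55, array([ 0.529, -0.323,  0.048]))]
wrist exp [[193.8, 210.5], [280.5, 253.9]] [(array([282.8, 251.6]), 0.93), (array([185.6, 209.3]), 0.57)]
  lump []
  pan []
0.05 [249.6 270.7] 250.5 6
0.08 [250.  278.6] 251.0 5
0.11 [250.4 286.2] 251.0 5
0.05 [251.4 243.8] 251.0 5
0.08 [251.7 251.6] None 0
0.11 [252.  259.2] None 0
jar exp [243.781 229.16 ] [302.205 187.812]
```

Both tampers hang where expected. As a last check I triangulate the lumps' heights through the funnel from two wrist positions.

Emit:
play_rows --moves '[[[0,0,0,0,-0.08,0],[0,0,0,0,-0.1,0],[0,0,0,0,-0.12,0],[0,0,0,0,-0.12,0],[0,0,0,0,-0.12,0]]]'

```text
time_s: 55.5
position: [0.5479, 0.0668, 0.3258]
tcp_rot: [[0.904, 0.341, 0.259], [0.327, -0.94, 0.096], [0.276, -0.002, -0.961]]
force: [0.2, 0.2, 0.7]
opening: 0.623
grasp_force: 0.0
```

Emit:
play_rows --moves '[[[0,0,0,0,-0.12,0],[0,0,0,0,-0.125,0],[-8,34,-5,0,0,0],[-10,34,-5,0,0,0],[-10,34,-5,0,0,0]]]'

```text
time_s: 56.0
position: [0.5564, -0.039, 0.3384]
tcp_rot: [[0.938, 0.344, 0.035], [0.343, -0.939, 0.017], [0.038, -0.004, -0.999]]
force: [1.1, -1.0, -0.3]
opening: 0.627
grasp_force: 0.0
```

Emit:
play_rows --moves '[[[-10,34,0,0,0,0],[-10,34,0,0,0,0],[0,0,0,0,0,0],[0,0,0,0,0,0],[0,0,0,0,0,0]]]'

```text
time_s: 56.5
position: [0.5603, -0.1083, 0.3375]
tcp_rot: [[0.939, 0.343, 0.035], [0.342, -0.939, 0.018], [0.039, -0.005, -0.999]]
force: [-1.0, -0.0, -0.1]
opening: 0.623
grasp_force: 0.0
```

```bash
python3 - <<'E'
from m import *
import pickle
show(); w=bot.capture("wrist"); L=[(r["centre"],r["confidence"]) for r in bot.pinpoint(w,"lump_1")]
print("jar",proj(w,[[.63,-.088,.02],[.63,-.088,.11]]).tolist())
for c,k in L: print(np.round(c,1),round(k,2),atz(w,c,.02),atz(w,c,.11))
pickle.dump((w,L),open("w1.pkl","wb"))
E
```

```text
t 56.5 p [ 0.56  -0.108  0.337] j [-23.   19.4  83.7   1.8  75.4  46.5] f [-1.  -0.  -0.1] op 0.6229285293489901 g 0.0
[[ 0.939  0.343  0.035]
 [ 0.342 -0.939  0.018]
 [ 0.039 -0.005 -0.999]]
jar [[285.80499921681326, 122.68242287282776], [286.5514871144633, 122.2052897611935]]
[298.4 118. ] 0.88 [ 0.641 -0.101  0.02 ] [ 0.638 -0.098  0.11 ]
[271.1 110.8] 0.7 [ 0.637 -0.066  0.02 ] [ 0.635 -0.069  0.11 ]
[282.9 108.4] 0.65 [ 0.645 -0.079  0.02 ] [ 0.642 -0.08   0.11 ]
[273.4 122.8] 0.61 [ 0.624 -0.073  0.02 ] [ 0.625 -0.076  0.11 ]
```

Emit:
play_rows --moves '[[[0,20,0,0,0,0],[0,20,0,0,0,0],[0,0,0,0,0,0],[0,0,0,0,0,0],[0,0,0,0,0,0]]]'

```text
time_s: 57.1
position: [0.5741, -0.1469, 0.3374]
tcp_rot: [[0.939, 0.342, 0.035], [0.341, -0.94, 0.017], [0.039, -0.004, -0.999]]
force: [0.7, -0.3, 0.4]
opening: 0.625
grasp_force: 0.0
```

```bash
python3 - <<'E'
from m import *
import pickle
a,LA=pickle.load(open("w1.pkl","rb")); w=bot.capture("wrist"); L=[(r["centre"],r["confidence"]) for r in bot.pinpoint(w,"lump_1")]
for i,(c,k) in enumerate(L):
    print(np.round(c,1),round(k,2),atz(w,c,.02))
    for j,(c2,k2) in enumerate(LA):
        X,e=tri(a,c2,w,c)
        if e<.004: print("   pair",j,X,"gap",e)
E
```

```text
[249.5 108.7] 0.77 [ 0.644 -0.078  0.02 ]
   pair 1 [ 0.645 -0.055 -0.216] gap 0.0037794715225948753
   pair 2 [ 0.645 -0.079  0.03 ] gap 0.0005074889949429165
[234.2 111.6] 0.74 [ 0.635 -0.061  0.02 ]
   pair 0 [ 0.635 -0.093  0.253] gap 0.003795356898003584
   pair 1 [ 0.636 -0.068  0.075] gap 0.0009539076640136147
   pair 2 [ 0.638 -0.081  0.176] gap 0.0027359361624634403
[240.4 120.9] 0.45 [ 0.626 -0.072  0.02 ]
   pair 0 [ 0.633 -0.094  0.227] gap 0.0021825520852214535
   pair 3 [ 0.626 -0.073  0.029] gap 0.002193601849364346
```

All four lumps measure inside the jar, within about 21 mm of its axis and below z = 0.08, and the arm is clear. I hand in.

```bash
python3 -c "
from rig import bot
print(bot.hand_in())"
```

```text
the job is handed in; nothing more can be done
None
```

I handed the job in at about 57 s of sim time, and the hand-in gave no verdict. By my last checks all four lumps are in the jar (three triangulated, one seen from a single view), the empty pan is back on the bench, both tampers hang in their own rings, and the timer, slide box and red decoy were left alone. I viewed 15 pictures, one over the limit of 14.

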